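Run the turned knobs down the dust chute into the catch pan

TASK

First clear the wooden offcut out of the catch pan into the scrap box, then switch the dust extractor on by pushing its lever right over, and only then lay all the freshly turned drawer knobs on the sloping chute so that they wait together behind its gate. Take the catch pan by its handle, hold it level under the chute's lip and gently raise it against the two gate feet so that the gate lifts and every knob slides into the held pan, never pressing hard on the chute or gate. Then, with the gate shut again, set the pan with all the knobs in it back in the middle of the cork mat and switch the extractor fully off; leave the other things on the bench where they are.

Things in the scene. Friction and masses are not known exactly. Their poses are not given: they have to be found in the camera images.
- chute: fixed polished, slippery metal trough sloping 30 degrees on two grey posts; 44 mm wide inside, 54 outside, walls 14 mm tall, floor 6 mm thick. Origin on the bench straight below its lower end (lip); x points uphill (away from the robot), y across, z up. Floor height 150 mm at the lip + 0.577 x, up to x = 186 mm. Lightly built: more than 20 N bends it or its gate
- lip (a point): middle of the trough floor at its lower end, 150 mm above the bench; axes as the chute's. Below the trough the space is free up to 100 mm uphill of it; there stand the posts (at y = +-50 mm) and a 12 mm thick, 150 mm wide foot plate
- load_point (a point): middle of the trough floor 125 mm uphill (along chute x) of the lip, 222 mm above the bench: a good place to lay knobs. What is laid on the trough slides down to the gate by itself; four knobs fit one behind the other
- gate (a joint): height (m) by which the lifting gate is raised: 0 shut, 0.050 top stop. 100 g, slight drag, falls shut by itself. Its plate (40 mm tall, 4 mm above the floor when shut) blocks the lip; a yoke 48 mm above the lip floor carries two legs at y = +-68 mm ending in rubber feet. Raised about 40 mm, knobs slide out under it
- gate_feet (a point): midpoint between the undersides of the gate's two rubber feet, rising with the gate; 95 mm above the bench when shut, 4 mm in front of the lip. Each foot is 36 mm long (x) and spans |y| = 45 to 85 mm, so the pan's two side rims, with the pan level and centred under the lip, lift the gate when it is raised
- pan: the catch pan: open sheet-metal box 150 (x) x 130 (y) x 55 mm tall, 4 mm walls, with a wooden handle block on its -x side; about 240 g. Origin at the centre of its underside
- pan_handle (a point): grip point inside the pan's handle block, 102 mm from the pan's centre along pan -x and 47 mm above the pan's underside. The block is 26 mm wide (pan y), 58 mm long (pan x), from 22 to 62 mm above the underside
- mat: flat cork mat fixed on the bench, 240 (x) x 220 (y) x 4 mm thick, origin at the centre of its underside; the pan starts on it, handle towards the robot, and returns to it
- switch_base: fixed grey block of the extractor switch, 70 x 50 x 25 mm, origin at the centre of its underside; x is the direction in which the lever swings to ON
- switch (a joint): extractor lever angle (rad): 0 off (leaning 0.5 rad to the block's -x, towards the robot), 1.0 on (leaning 0.5 rad to +x, away); pivot 22 mm above the bench, stays where it is left, about 1 N at the tip moves it
- switch_tip (a point): centre of the 26 mm ball at the lever's tip, 75 mm from the pivot
- knob0: a freshly turned wooden drawer knob, 32 mm tall, foot 28 mm and head 34 mm across (head from 17 to 26 mm up), about 35 g; origin at the centre of its foot, z along its axis towards the head. Two to four knobs are present
- knob1: a freshly turned wooden drawer knob, 32 mm tall, foot 28 mm and head 34 mm across (head from 17 to 26 mm up), about 35 g; origin at the centre of its foot, z along its axis towards the head. Two to four knobs are present
- knob2: a freshly turned wooden drawer knob, 32 mm tall, foot 28 mm and head 34 mm across (head from 17 to 26 mm up), about 35 g; origin at the centre of its foot, z along its axis towards the head. Two to four knobs are present
- knob3: a freshly turned wooden drawer knob, 32 mm tall, foot 28 mm and head 34 mm across (head from 17 to 26 mm up), about 35 g; origin at the centre of its foot, z along its axis towards the head. Two to four knobs are present
- blank: bystander: an unturned square wooden blank, 38 x 38 x 60 mm tall, origin at the centre of its underside; leave alone
- wax: bystander: a small jar, 50 mm across and 60 mm tall, origin at the centre of its underside; leave alone
- sandblock: bystander: a cork sanding block 90 x 50 x 22 mm; leave alone
- offcut: wooden offcut bar, 55 (x) x 22 (y) x 22 mm, about 20 g, lying in the catch pan at the start; origin at the centre of its underside
- scrapbox: open scrap box fixed on the bench, 110 x 110 x 50 mm tall, 5 mm walls and floor; origin at the centre of its underside

How it is judged:
On the way, in this order (a step that is already met when the one before it is completed fails the run):
1. the offcut is in the scrap box (x of offcut in the frame of scrapbox between -0.055 and 0.055 m and y of offcut in the frame of scrapbox between -0.055 and 0.055 m and z of offcut in the frame of scrapbox between -0.002 and 0.05 m), for 0.2 s.
2. the extractor lever is pushed over to on (value of joint switch above 0.8 rad), for 0.2 s.
3. all the knobs lie on the chute behind the shut gate, with the extractor on (x of knob0 in the frame of chute between -0.005 and 0.19 m and y of knob0 in the frame of chute between -0.035 and 0.035 m and z of each of knob0, knob1, knob2, knob3 in the frame of chute above 0.14 m and linear speed of each of knob0, knob1, knob2, knob3 below 0.1 m/s and x of knob1 in the frame of chute between -0.005 and 0.19 m and y of knob1 in the frame of chute between -0.035 and 0.035 m and x of knob2 in the frame of chute between -0.005 and 0.19 m and y of knob2 in the frame of chute between -0.035 and 0.035 m and x of knob3 in the frame of chute between -0.005 and 0.19 m and y of knob3 in the frame of chute between -0.035 and 0.035 m and value of joint gate below 0.008 m and value of joint switch above 0.7 rad), for 0.3 s.
4. the pan, held off the bench, lifts the gate by its feet (value of joint gate above 0.01 m and contact force between pan and chute above 0.2 N and height (world z) of pan above 0.035 m and value of joint switch above 0.7 rad), for 0.1 s.
5. all the knobs are in the pan while it is still held off the bench (x of knob0 in the frame of pan between -0.075 and 0.075 m and y of knob0 in the frame of pan between -0.065 and 0.065 m and z of knob0 in the frame of pan between -0.005 and 0.075 m and x of knob1 in the frame of pan between -0.075 and 0.075 m and y of knob1 in the frame of pan between -0.065 and 0.065 m and z of knob1 in the frame of pan between -0.005 and 0.075 m and x of knob2 in the frame of pan between -0.075 and 0.075 m and y of knob2 in the frame of pan between -0.065 and 0.065 m and z of knob2 in the frame of pan between -0.005 and 0.075 m and x of knob3 in the frame of pan between -0.075 and 0.075 m and y of knob3 in the frame of pan between -0.065 and 0.065 m and z of knob3 in the frame of pan between -0.005 and 0.075 m and height (world z) of pan above 0.015 m and angle between pan's own z axis and vertical below 0.5 rad), for 0.2 s.
At the end, for the whole second after the job is handed in: every knob present lies in the pan; the pan stands upright at rest on the cork mat, its centre within 60 mm of the mat's centre; the gate is shut (below 6 mm), the extractor lever is off (below 0.2 rad) and the offcut lies in the scrap box (all of step 1 and x of knob0 in the frame of pan between -0.075 and 0.075 m and y of knob0 in the frame of pan between -0.065 and 0.065 m and z of knob0 in the frame of pan between -0.005 and 0.075 m and x of knob1 in the frame of pan between -0.075 and 0.075 m and y of knob1 in the frame of pan between -0.065 and 0.065 m and z of knob1 in the frame of pan between -0.005 and 0.075 m and x of knob2 in the frame of pan between -0.075 and 0.075 m and y of knob2 in the frame of pan between -0.065 and 0.065 m and z of knob2 in the frame of pan between -0.005 and 0.075 m and x of knob3 in the frame of pan between -0.075 and 0.075 m and y of knob3 in the frame of pan between -0.065 and 0.065 m and z of knob3 in the frame of pan between -0.005 and 0.075 m and horizontal distance between pan and mat below 0.06 m and height (world z) of pan below 0.01 m and angle between pan's own z axis and vertical below 0.08 rad and linear speed of pan below 0.02 m/s and value of joint gate below 0.006 m and value of joint switch below 0.2 rad); the robot touches nothing.
It fails at once if the pan is pressed against the chute or its gate with more than 20 N (contact force between pan and chute above 20 N).
It fails at once if the robot presses on the chute or its gate with more than 20 N (contact force between any of the fingers, the arm and chute above 20 N).
It fails at once if a bystander is moved by more than 50 mm (distance of any of blank, wax, sandblock from where it was at the start of the episode above 0.05 m).
Of knob0, knob1, knob2, knob3 only 2 to 4 are there at a start; the rules pass over those that are not, and their reading is None.
At some moment in a run one of knob0, knob1, knob2, knob3, pan may be knocked a few centimetres aside while the robot is not near it.
It also fails if it takes over 208 s, if anything falls off the work surface, if the arm or the gripper's body presses on something with over 40 N, if the wrist force passes 120 N, or if a joint passes its speed limit or range.

ROBOT

A 6-joint arm with a two-finger parallel gripper is mounted at the origin on the work surface. World frame = base frame: x ahead of the robot, y to its left, z up, the work surface at z = 0. Lengths are in m, angles in rad, forces in N, time in s.
With the tool pointing down it reaches from about 0.325 to 0.85 m from the base axis. Payload 15.5 kg.
Tool frame: the origin (TCP) lies at the centre of the arm's flange, where the gripper is bolted on; the fingertips stand 191 mm ahead of it and the grasp point (between the pads) lies 172 mm ahead of it (robot.grip_depth is the distance from the TCP to the grasp point, in m); z points along the fingers, y is the line along which they close (so a half turn about z gives the same grasp; the last joint's range is limited). The gripper opens to 91 mm and grips with 3 to 60 N. Pads are 32 mm wide; open, the fingers measure 118 mm over their backs; the gripper's body (76 mm by 178 mm) begins 60 mm behind the grasp point.
Start: joints at [-1.333, 0.494, 1.345, -0, 1.302, -0.096], TCP at [0.205, -0.591, 0.405] pointing down, gripper open.
Joint ranges: [-2.91, 2.91], [-0.82, 2.16], [0.22, 2.67], [-1.22, 4.37], [0.12, 2.79], [-3.08, 3.08]. Speed limits (rad/s): [1.89, 1.89, 2.57, 3.01, 3.01, 3.01].

INTERFACE

Orientations are given as a unit quaternion [x, y, z, w].
In Python, from workcell import robot gives the robot as it stands.
- The arm moves only by the tool carry_out, never from a script. Its argument "targets" is a list of rows, each a list of 2 entries, a list of its own where there are three numbers: the shift along the world's x, y, z in cm, then the turn about the world's z in rad. A call has 1 to 8 rows; each row shifts and turns the commanded pose from where the row before left it; what a row does not reach is not made up. A row lasts 1/12 s, in which the tool goes at most 41.7 mm and 7.16 degrees, less where a joint would pass 70% of its speed; a pose out of reach is approached as far as the arm can. A call is refused whole if a number of a shift passes 4.17 or a number of a turn 0.125, either way. A call with a gripper value outside its range is refused whole. "gripper" is the finger opening in cm, from 0 to 9.12, set as the call begins (left out, the last holds). The fingers move at their own pace and stop on an object; "force" is the grip in N (left out, the last holds). Time passes only in rows, so rows that do not move let the fingers close. It gives the time, the measured TCP pose, the force, the opening and the grip force at its end, in the units of the state.
- robot.state(): the state, without advancing time (a new reading comes with each control period).
- robot.get_image(name): name is "scene" or "top" or "wrist"; returns a dict with "img" (384x512x3 uint8, red, green, blue), "fx", "fy", "cx", "cy" (pixels), "D" ([k1, k2, p1, p2, k3] as OpenCV has them; the pictures are not rectified), "world_from_camera" (4x4, takes a point from camera to world coordinates); the wrist camera has in their place "T_tool_cam" (4x4, takes a point from camera to tool coordinates, whose origin is the TCP and whose axes are the flange's). Camera axes: x right, y up, looking along -z (the intrinsics and any distortion apply to the point x, -y, -z); pixel columns grow to the right and rows downward; lengths in m; the calibration is good to about 2 mm. A picture is of the moment at which its call begins: read the wrist's pose just before it. There is no depth.
- robot.finish_job(): hands the job in; it is judged then, once.
The state is a dict: "time": time; "joint_positions": joint angles; "dq": joint speeds; "tau": joint torques, N m; "tcp_pos": TCP position; "eef_rot": TCP orientation; "force": force on the tool from outside, world axes, zero at the start; "moment": the same for the moment, N m; "width": finger opening in m; "grip_force": force on a finger pad.
Only numpy, scipy, OpenCV 4.12 (cv2) and the standard library are available. Lean on these libraries where they do the work, as an engineer would, in place of code of your own. Each camera call takes 0.05 s, during which the arm holds its last target. There are 200 camera calls.

## Working session

There is one attempt and no reset: what is moved stays moved. The work goes in short steps, Python scripts to look and compute and a tool call to move; the robot and the scene stay as the last step left them, time stands still between calls to the robot, and variables do not carry over. Pictures are saved under pics/ and viewed, at most 17 in all, crops included, and the job is handed in when it is done.

Besides the shell and the picture viewer there is one more tool, called after "Request:" as name([rows], argument=value, ...), one row to a line, values as JSON. carry_out: Moves the arm, as the interface text tells. Its arguments: {"type":"object","properties":{"targets":{"type":"array"},"gripper":{"type":"number"},"force":{"type":"number"}},"required":["targets"]}

```bash
ls; mkdir -p pics
cat > h.py <<'E'
import numpy as np, cv2
from workcell import robot
from scipy.spatial.transform import Rotation as R
def cam(name):
    s=robot.state(); d=robot.get_image(name)
    if name=="wrist":
        T=np.eye(4);T[:3,:3]=R.from_quat(s["eef_rot"]).as_matrix();T[:3,3]=s["tcp_pos"]
        d["W"]=T@np.array(d["T_tool_cam"])
    else: d["W"]=np.array(d["world_from_camera"])
    d["K"]=np.array([[d["fx"],0,d["cx"]],[0,d["fy"],d["cy"]],[0,0,1.]]);return d
def ray(d,uv):
    p=cv2.undistortPoints(np.array([[uv]],float),d["K"],np.array(d["D"],float))[0,0]
    v=d["W"][:3,:3]@np.array([p[0],-p[1],-1]);return d["W"][:3,3],v/np.linalg.norm(v)
def onz(d,uv,z):
    o,v=ray(d,uv);return o+v*(z-o[2])/v[2]
def tri(a,ua,b,ub):
    o,v=ray(a,ua);p,w=ray(b,ub)
    t=np.linalg.lstsq(np.c_[v,-w],p-o,rcond=None)[0]
    A=o+v*t[0];B=p+w*t[1];return (A+B)/2,np.linalg.norm(A-B)
def proj(d,P):
    P=np.atleast_2d(P);q=(P-d["W"][:3,3])@d["W"][:3,:3];q=q*[1,-1,-1]
    return cv2.projectPoints(q,np.zeros(3),np.zeros(3),d["K"],np.array(d["D"],float))[0][:,0]
def save(d,f): cv2.imwrite("pics/"+f,cv2.cvtColor(d["img"],cv2.COLOR_RGB2BGR))
def load(f):
    return np.load(f,allow_pickle=True).item()
E
python3 - <<'E'
from h import *
np.set_printoptions(precision=3,suppress=True)
for n in("scene","top"):
    d=cam(n);b=cv2.cvtColor(d["img"],cv2.COLOR_RGB2BGR);cv2.imwrite(f"pics/{n}0.png",cv2.resize(b,(800,600),interpolation=cv2.INTER_CUBIC));print(n,d["W"],d["K"][0],d["D"]);np.save(n+"0.npy",d)
print(robot.state())
E
```

```text
pics
scene [[ 0.317 -0.57   0.758  1.476]
 [ 0.948  0.171 -0.268 -0.315]
 [ 0.023  0.803  0.595  0.898]
 [ 0.     0.     0.     1.   ]] [470.074   0.    258.529] [0.005 0.    0.    0.    0.   ]
top [[-0.011  0.994 -0.107  0.454]
 [-1.    -0.009  0.019  0.034]
 [ 0.018  0.107  0.994  1.142]
 [ 0.     0.     0.     1.   ]] [385.254   0.    258.408] [-0.105  0.     0.     0.     0.   ]
{'time': 0.1, 'joint_positions': array([-1.333,  0.494,  1.346, -0.   ,  1.302, -0.096]), 'dq': array([ 0.   , -0.002,  0.001, -0.001, -0.001,  0.   ]), 'tau': array([  0.002, -88.024, -38.255,   0.071,   0.048,  -0.   ]), 'tcp_pos': array([ 0.205, -0.59 ,  0.404]), 'eef_rot': array([ 0.986,  0.166, -0.   , -0.001]), 'force': array([ 0.488, -0.584, -0.405]), 'moment': array([-0.018, -0.017,  0.009]), 'grip_force': 0.0, 'width': 0.09106363138357638}
```

View pics/top0.png

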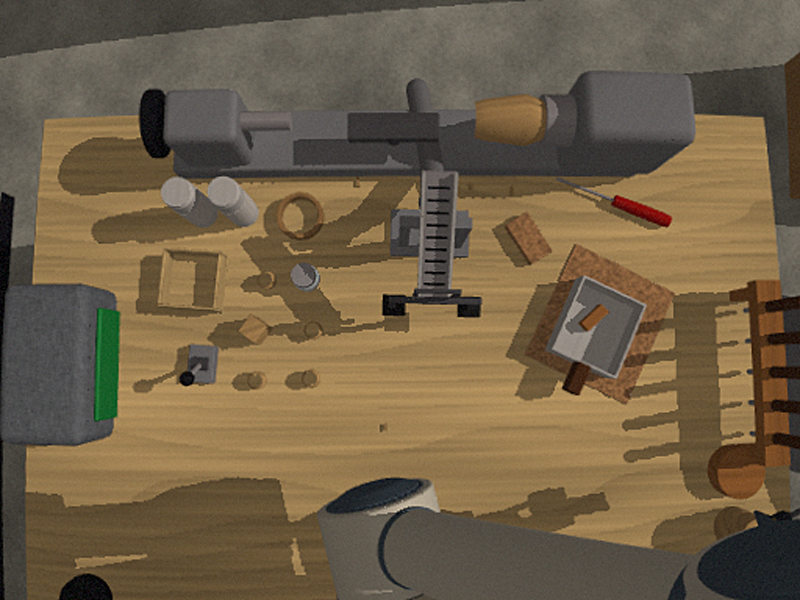

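View pics/scene0.png

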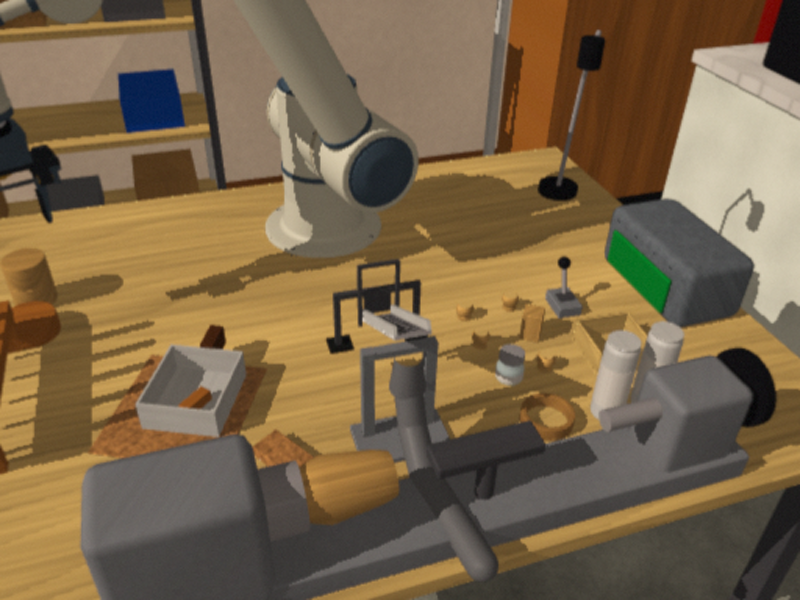

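The top view (800x600) shows four knobs at (266,280), (312,330), (254,380) and (305,379), with the blank at (254,330) and the wax at (305,277). The switch is at (202,362) with its ball at (187,378), and the scrap box is at (192,280). The pan is at (597,325) with its handle at (577,377) and the offcut at (594,317). The chute lip is near (433,297), with gate feet at (393,305) and (469,307).

Run:
```python
from h import *
np.set_printoptions(precision=3,suppress=True)
t=load("top0.npy");s=load("scene0.npy");k=.64
def T(n,a,b): p,e=tri(t,np.array(a)*k,s,np.array(b)*k);print("tri",n,p,"err",round(e,4))
def Z(n,a,z): print("z",n,onz(t,np.array(a)*k,z))
T("ball",(187,378),(564,263))
T("foot-y",(469,307),(340,344))
T("k266 top",(265,279),(546,359)); T("k312",(312,328),(480,337)); T("k254",(256,380),(510,300));T("k305",(307,378),(464,310))
T("offcut",(594,317),(199,398))
T("handle",(577,374),(213,336))
T("wax",(306,272),(511,349))
for n,c in dict(k266=(265,281),k312=(312,330),k254=(253,380),k305=(304,379)).items(): Z(n,c,.03)
for n,c in dict(box1=(161,249),box2=(228,251),box3=(222,313),box4=(156,310)).items(): Z(n,c,.05)
for n,c in dict(a=(580,276),b=(647,294),c=(618,378),d=(549,350)).items(): Z("pan "+n,c,.059)
for n,c in dict(a=(575,245),b=(675,290),c=(628,402)).items(): Z("mat "+n,c,.004)
for n,c in dict(l=(391,306),r=(470,308)).items(): Z("foot "+n,c,.1)
for n,c in dict(l=(421,170),r=(460,172)).items(): Z("chute top "+n,c,.264)
Z("box swbase",(202,362),.025);Z("blank",(254,330),.06)
```

```text
tri ball [0.424 0.395 0.089] err 0.001
tri foot-y [ 0.544 -0.099  0.096] err 0.0017
tri k266 top [0.606 0.272 0.019] err 0.0035
tri k312 [0.513 0.182 0.019] err 0.0048
tri k254 [0.417 0.288 0.015] err 0.0024
tri k305 [0.419 0.19  0.013] err 0.0086
tri offcut [ 0.529 -0.343  0.026] err 0.0067
tri handle [ 0.423 -0.298  0.065] err 0.0015
tri wax [0.612 0.19  0.068] err 0.0018
z k266 [0.601 0.271 0.03 ]
z k312 [0.509 0.183 0.03 ]
z k254 [0.418 0.292 0.03 ]
z k305 [0.419 0.198 0.03 ]
z box1 [0.661 0.464 0.05 ]
z box2 [0.655 0.337 0.05 ]
z box3 [0.54  0.346 0.05 ]
z box4 [0.547 0.47  0.05 ]
z pan a [ 0.602 -0.312  0.059]
z pan b [ 0.568 -0.438  0.059]
z pan c [ 0.414 -0.375  0.059]
z pan d [ 0.467 -0.249  0.059]
z mat a [ 0.67  -0.322  0.004]
z mat b [ 0.581 -0.52   0.004]
z mat c [ 0.366 -0.414  0.004]
z foot l [0.546 0.037 0.1  ]
z foot r [ 0.542 -0.101  0.1  ]
z chute top l [ 0.737 -0.011  0.264]
z chute top r [ 0.734 -0.07   0.264]
z box swbase [0.451 0.389 0.025]
z blank [0.509 0.284 0.06 ]
```

Request:
carry_out([
  [[2.8,2.2,0.4],-0.1],
  [[2.8,2.2,0.4],-0.1],
  [[2.8,2.2,0.4],-0.1],
  [[2.8,2.2,0.4],-0.1],
  [[2.8,2.2,0.4],-0.1],
  [[2.8,2.2,0.4],-0.1],
  [[2.8,2.2,0.4],-0.1],
  [[2.8,2.2,0.4],-0.1],
], gripper=6)

```text
time: 0.77
tcp_pos: [0.4299, -0.4131, 0.4367]
eef_rot: [0.972, -0.233, -0.0, -0.0]
force: [0.3, 0.1, -0.5]
width: 0.0598
grip_force: 0.0
```

Run:
```python
from h import *
np.set_printoptions(precision=3,suppress=True)
d=cam("wrist");save(d,"w1.png");np.save("w1.npy",d);print(d["T_tool_cam"],d["K"],d["D"],robot.state()["tcp_pos"])
print(proj(d,[[.513,-.344,.059],[.423,-.298,.065],[.53,-.343,.02]]))
```

```text
[[-0.     0.958  0.287  0.081]
 [ 1.     0.     0.     0.001]
 [ 0.     0.287 -0.958  0.019]
 [ 0.     0.     0.     1.   ]] [[283.279   0.    254.526]
 [  0.    283.279 192.209]
 [  0.      0.      1.   ]] [-0.056  0.     0.     0.     0.   ] [ 0.434 -0.41   0.437]
[[175.04  140.024]
 [179.711 216.594]
 [175.673 126.235]]
```

View pics/w1.png

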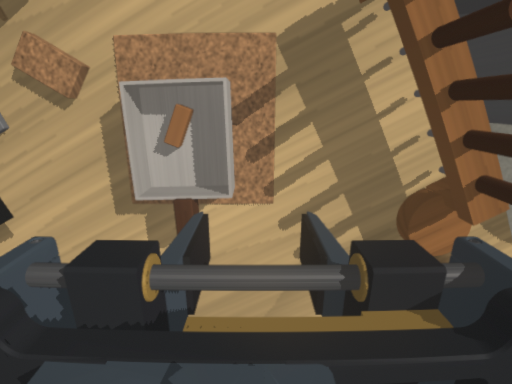

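The wrist view shows the pan rim corners at (121,82), (229,79), (234,198) and (137,199). The offcut is inside, around (178,126) and tilted, and the mat runs behind from (114,35) to (275,200).

Run:
```python
from h import *
np.set_printoptions(precision=3,suppress=True)
d=load("w1.npy");t=load("top0.npy");im=d["img"].astype(int)
m=((im[...,0]-im[...,2])>45).astype(np.uint8);r=np.zeros_like(m);r[95:165,150:215]=1;m*=r
c=max(cv2.findContours(m,0,1)[0],key=cv2.contourArea);print(cv2.contourArea(c))
M=cv2.moments(c);uv=(M["m10"]/M["m00"],M["m01"]/M["m00"]);print(uv)
w=np.array([onz(d,p[0],.03)[:2] for p in c],np.float32)
print(cv2.minAreaRect(w))
print("tri",tri(d,uv,t,np.array((594,317))*.64))
P=np.array([onz(d,p,.059) for p in((121,82),(229,79),(234,198),(137,199))]);print(P,P.mean(0))
e=P[1]-P[2]+P[0]-P[3];print("yaw",np.arctan2(e[1],e[0]));f=P[0]-P[1]+P[3]-P[2];print(np.arctan2(f[1],f[0])-np.pi/2,np.linalg.norm(P[0]-P[1]),np.linalg.norm(P[0]-P[3]))
Q=np.array([onz(d,p,.004) for p in((114,35),(275,33),(273,203))]);print("mat",Q,(Q[0]+Q[2])/2)
e=Q[1]-Q[2];print(np.arctan2(e[1],e[0]))
```

```text
674.0
(178.04723046488624, 125.1572700296736)
((0.5285663604736328, -0.34880155324935913), (0.023712817579507828, 0.05517740920186043), 40.16703796386719)
tri (array([ 0.529, -0.347,  0.022]), np.float64(0.001073873956805932))
[[ 0.603 -0.322  0.059]
 [ 0.546 -0.439  0.059]
 [ 0.411 -0.374  0.059]
 [ 0.47  -0.257  0.059]] [ 0.508 -0.348  0.059]
yaw -0.45052793190987916
-0.45912619363947393 0.13099562553749017 0.14864897151556963
mat [[ 0.674 -0.326  0.004]
 [ 0.576 -0.519  0.004]
 [ 0.363 -0.412  0.004]] [ 0.519 -0.369  0.004]
-0.4659989429264367
```

Request:
carry_out([
  [[1.9,1.3,-2.4],-0.08],
  [[1.9,1.3,-2.4],-0.08],
  [[1.9,1.3,-2.4],-0.08],
  [[1.9,1.3,-2.4],-0.08],
  [[1.9,1.3,-2.4],-0.08],
  [[0,0,0],0],
  [[0,0,0],0],
])

```text
time: 1.4
tcp_pos: [0.5241, -0.3485, 0.315]
eef_rot: [0.908, -0.419, -0.002, -0.0]
force: [0.0, -0.6, -0.6]
width: 0.0598
grip_force: 0.0
```

Run:
```python
from h import *
s=robot.state();print(s["tcp_pos"],s["eef_rot"],s["force"],s["dq"])
```

```text
[ 0.52413755 -0.34854428  0.31504369] [ 9.08136943e-01 -4.18670098e-01 -1.57636523e-03 -3.95608824e-04] [ 0.03691664 -0.59229603 -0.58037002] [-0.03140287 -0.04031448 -0.01827518 -0.00508414  0.01272482 -0.03810937]
```

Request:
carry_out([
  [[0.4,0.1,-3],0],
  [[0,0,-3],0],
  [[0,0,-2.5],0],
  [[0,0,-1.5],0],
  [[0,0,-1.3],0],
  [[0,0,0],0],
  [[0,0,0],0],
])

```text
time: 1.98
tcp_pos: [0.5276, -0.3491, 0.2043]
eef_rot: [0.908, -0.42, 0.0, 0.0]
force: [0.2, -0.7, -0.6]
width: 0.0599
grip_force: 0.0
```

Request:
carry_out([
  [[0,0,0],0],
  [[0,0,0],0],
  [[0,0,0],0],
  [[0,0,0],0],
  [[0,0,0],0],
  [[0,0,0],0],
  [[0,0,0],0],
], gripper=1, force=15)

```text
time: 2.57
tcp_pos: [0.5278, -0.3485, 0.2039]
eef_rot: [0.908, -0.42, 0.0, 0.0]
force: [0.4, 0.9, 4.3]
width: 0.0222
grip_force: 15.0
```

Request:
carry_out([
  [[0,0,2],0],
  [[0,0,4],0],
  [[0,0,4],0],
  [[0,0,4],0],
  [[0,0,4],0],
  [[-1,2,3],0],
  [[-1.3,3.5,0],0.1],
  [[-1.3,3.5,0],0.1],
])

```text
time: 3.23
tcp_pos: [0.4914, -0.2582, 0.4155]
eef_rot: [0.945, -0.326, 0.002, 0.001]
force: [0.1, 0.6, -0.5]
width: 0.0216
grip_force: 15.0
```

Request:
carry_out([
  [[-1.3,3.5,0],0.1],
  [[-1.3,3.5,0],0.1],
  [[-1.3,3.5,0],0.1],
  [[-1.3,3.5,0],0.1],
  [[-1.3,3.5,0],0.1],
  [[-1.3,3.5,0],0.1],
  [[0,3.5,0],0.0],
  [[0,3.5,0],0.0],
])

```text
time: 3.9
tcp_pos: [0.4127, 0.023, 0.414]
eef_rot: [0.999, -0.033, 0.0, 0.0]
force: [1.6, 0.6, -0.2]
width: 0.0221
grip_force: 15.0
```

Request:
carry_out([
  [[0,3.5,0],0],
  [[0,3.5,0],0],
  [[0,3.5,0],0],
  [[0,3.5,0],0],
  [[0,3.5,0],0],
  [[0,3.5,0],0],
  [[0,0,0],0.0],
  [[0,0,0],0.0],
])

```text
time: 4.57
tcp_pos: [0.4134, 0.233, 0.4135]
eef_rot: [1.0, -0.032, -0.0, 0.0]
force: [-0.8, -0.3, -1.1]
width: 0.0218
grip_force: 15.0
```

Run:
```python
from h import *
np.set_printoptions(precision=3,suppress=True)
d=cam("wrist");save(d,"w2.png");np.save("w2.npy",d);print(robot.state()["tcp_pos"])
print(proj(d,[[.601,.271,.02],[.509,.183,.02],[.418,.292,.02],[.419,.198,.02],[.601,.404,.05]]))
```

```text
[0.413 0.232 0.414]
[[211.848  18.504]
 [288.528  93.587]
 [210.    169.551]
 [279.523 164.449]
 [ 90.316  22.078]]
```

View pics/w2.png

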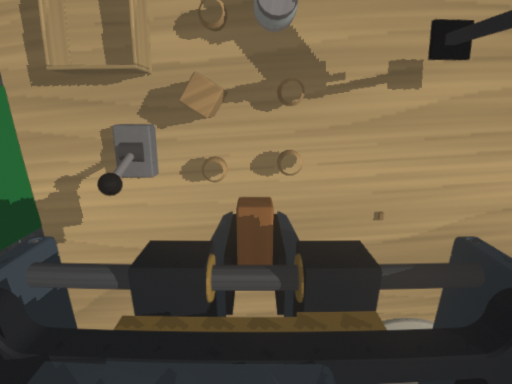

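The wrist view shows all knobs upright, at (215,168), (289,162), (291,92) and (213,12). The offcut is held at (255,225). The box's near edge runs from (47,72) to (151,72), and the lever ball is at (110,184).

Run:
```python
from h import *
np.set_printoptions(precision=3,suppress=True)
d=load("w2.npy");t=load("top0.npy");k=.64
for p in((47,72),(151,72),(153,-5)): print("box",onz(d,p,.05))
for n,a,b in(("k254",(215,168),(254,380)),("k305",(289,162),(304,379)),("k312",(291,92),(312,330)),("k266",(212,12),(265,280)),("ball",(110,184),(187,378))):
    print(n,tri(d,a,t,np.array(b)*k),onz(d,a,.025))
for p in((114,125),(156,125),(156,177),(117,178)): print("sw",onz(d,p,.025))
```

```text
box [0.554 0.467 0.05 ]
box [0.542 0.343 0.05 ]
box [0.621 0.329 0.05 ]
k254 (array([0.419, 0.287, 0.027]), np.float64(0.007114835045727699)) [0.421 0.284 0.025]
k305 (array([0.424, 0.191, 0.054]), np.float64(0.009351058878615709)) [0.423 0.186 0.025]
k312 (array([0.509, 0.182, 0.038]), np.float64(0.0010553863347536549)) [0.511 0.18  0.025]
k266 (array([0.601, 0.268, 0.045]), np.float64(0.0012360630492824632)) [0.607 0.27  0.025]
ball (array([0.424, 0.394, 0.092]), np.float64(6.175600484631944e-05)) [0.408 0.431 0.025]
sw [0.486 0.41  0.025]
sw [0.482 0.354 0.025]
sw [0.414 0.365 0.025]
sw [0.416 0.419 0.025]
```

Request:
carry_out([
  [[2.6,2.4,0],0],
  [[2.6,2.4,0],0],
  [[2.6,2.4,0],0],
  [[2.6,2.4,0],0],
  [[2.6,2.4,0],0],
  [[2.6,2.4,0],0],
  [[2.6,2.4,0],0],
  [[0,0,0],0],
])

```text
time: 5.28
tcp_pos: [0.5996, 0.401, 0.4125]
eef_rot: [0.999, -0.034, 0.001, -0.0]
force: [0.1, 0.5, -0.5]
width: 0.022
grip_force: 15.0
```

Run:
```python
from h import *
np.set_printoptions(precision=3,suppress=True)
d=load("w2.npy");t=load("top0.npy");s=load("scene0.npy");k=.64
print(tri(d,(151,70),t,np.array((222,313))*k),tri(d,(47,70),t,np.array((156,310))*k))
e=cam("wrist");save(e,"w3.png");np.save("w3.npy",e)
a=[cv2.resize(cv2.cvtColor(x[y0:y0+h,x0:x0+w],cv2.COLOR_RGB2BGR),(380,380*h//w),interpolation=cv2.INTER_CUBIC) for x,x0,y0,w,h in((t["img"],90,140,130,130),(d["img"],0,0,320,320))]
cv2.imwrite("pics/c3.png",np.hstack([a[0],a[1]]))
```

```text
(array([0.541, 0.339, 0.067]), np.float64(0.004942238913400092)) (array([0.551, 0.468, 0.05 ]), np.float64(0.00942754973827311))
```

View pics/c3.png

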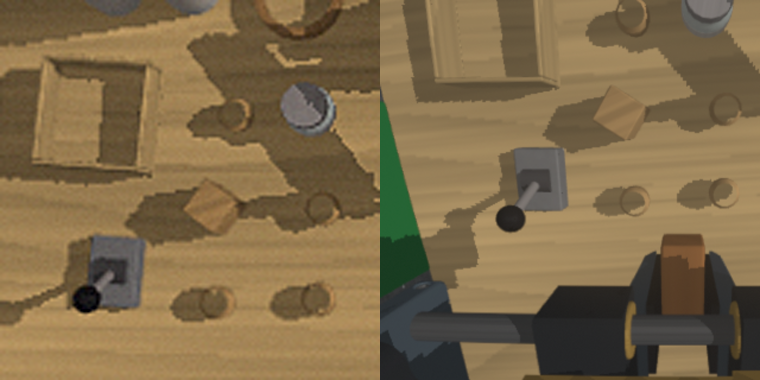

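View pics/w3.png

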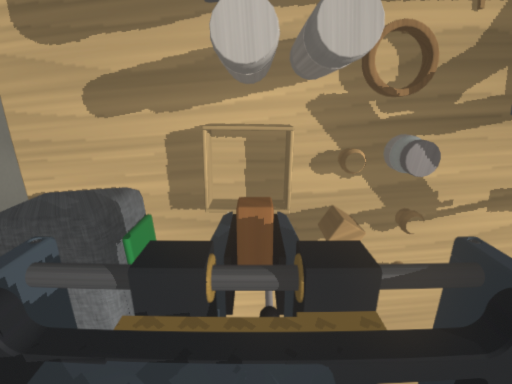

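The wrist view shows the box's top outline at (204,125), (294,125), (291,213) and (205,213). The tall bottles beyond it are at (245,30) and (340,40), and knob k266 is at (354,160).

Run:
```python
from h import *
np.set_printoptions(precision=3,suppress=True)
e=load("w3.npy");t=load("top0.npy")
P=np.array([onz(e,p,.05) for p in((204,125),(294,125),(291,213),(205,213))]);print(P,P.mean(0))
Q=np.array([onz(t,p,.05) for p in((104.7,159.5),(144.7,162),(142,200),(101.3,196.4))]);print(Q,Q.mean(0))
print(tri(e,(204,125),t,(104.7,159.5)),tri(e,(294,125),t,(144.7,162)))
print("k266",tri(e,(354,160),t,np.array((265,280))*.64),onz(e,(354,160),.025))
```

```text
[[0.665 0.456 0.05 ]
 [0.658 0.349 0.05 ]
 [0.547 0.357 0.05 ]
 [0.554 0.468 0.05 ]] [0.606 0.407 0.05 ]
[[0.66  0.459 0.05 ]
 [0.651 0.341 0.05 ]
 [0.541 0.346 0.05 ]
 [0.553 0.465 0.05 ]] [0.601 0.403 0.05 ]
(array([0.663, 0.459, 0.043]), np.float64(0.005629962557114652)) (array([0.656, 0.347, 0.027]), np.float64(0.001382895501354225))
k266 (array([0.605, 0.271, 0.029]), np.float64(0.004482265799151942)) [0.606 0.268 0.025]
```

Request:
carry_out([
  [[0.4,0.4,-3.5],0],
  [[0,0,-4],0],
  [[0,0,-4],0],
  [[0,0,-4],0],
  [[0,0,-3],0],
  [[0,0,-1.7],0],
  [[0,0,0],0],
  [[0,0,0],0],
])

```text
time: 6.0
tcp_pos: [0.5997, 0.4021, 0.2118]
eef_rot: [0.999, -0.034, -0.001, 0.0]
force: [0.4, 0.2, 1.2]
width: 0.0221
grip_force: 15.0
```

Request:
carry_out([
  [[0,0,0],0],
  [[0,0,0],0],
  [[0,0,0],0],
  [[0,0,0],0],
  [[0,0,2],0],
  [[0,0,3],0],
  [[0,0,3],0],
  [[0,0,3],0],
], gripper=4.5)

```text
time: 6.67
tcp_pos: [0.5996, 0.4035, 0.3235]
eef_rot: [0.999, -0.033, 0.0, -0.0]
force: [0.4, 0.6, -0.9]
width: 0.045
grip_force: 0.0
```

Request:
carry_out([
  [[-3.7,-0.1,0.5],0],
  [[-3.7,-0.1,0],0],
  [[-3.7,-0.2,0],0],
  [[-3.7,-0.2,0],0],
  [[-3.7,-0.1,0],0],
  [[-3.9,-0.1,0],0],
  [[0,0,0],0],
  [[0,0,0],0],
], gripper=0)

```text
time: 7.33
tcp_pos: [0.374, 0.3955, 0.3275]
eef_rot: [0.999, -0.032, 0.0, -0.0]
force: [0.5, 0.5, 0.9]
width: 0.0004
grip_force: 0.0
```

Request:
carry_out([
  [[0,0,-3.3],0],
  [[0,0,-3.3],0],
  [[0,0,0],0],
  [[2,-0.1,0],0],
  [[1.5,-0.1,0],0],
  [[1.5,-0.1,0],0],
  [[1.5,-0.1,0],0],
  [[0,0,0],0],
])

```text
time: 8.0
tcp_pos: [0.444, 0.3915, 0.2624]
eef_rot: [0.999, -0.034, 0.001, -0.001]
force: [-0.4, -1.1, 0.3]
width: 0.0007
grip_force: 0.0
```

Request:
carry_out([
  [[1.2,-0.2,0],0],
  [[1,-0.1,0],0],
  [[0.5,-0.1,0],0],
  [[0,0,0],0],
  [[0,0,0],0],
])

```text
time: 8.42
tcp_pos: [0.4612, 0.3884, 0.261]
eef_rot: [0.999, -0.033, -0.008, 0.001]
force: [-66.8, 21.2, 36.6]
width: 0.0006
grip_force: 34.7
```

Run:
```python
from h import *
for n in("top",):
    d=cam(n);b=cv2.cvtColor(d["img"],cv2.COLOR_RGB2BGR)[130:300,70:270];cv2.imwrite("pics/t4.png",cv2.resize(b,None,fx=3,fy=3,interpolation=cv2.INTER_CUBIC));np.save("t4.npy",d)
```

```text
(no output)
```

View pics/t4.png

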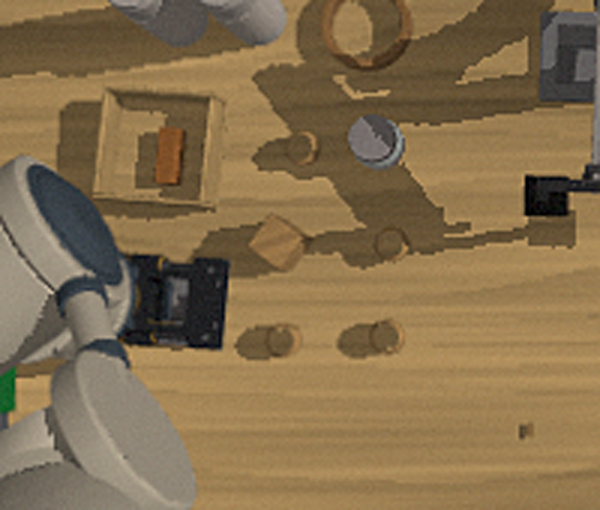

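The top crop shows the offcut lying in the scrap box at (169,156), all four knobs still upright, and the gripper over the lever, pressed against its stop. I'll back off and take the first knob.

Request:
carry_out([
  [[-2,0,0],0],
  [[-2,0,0],0],
  [[0,0,3],0],
  [[0,-3.5,1],0],
  [[-0.5,-3.5,0],0.06],
  [[-0.5,-3.2,0],0],
  [[0,0,0],0],
  [[0,0,0],0],
], gripper=5.5, force=10)

```text
time: 9.13
tcp_pos: [0.418, 0.2843, 0.3016]
eef_rot: [1.0, -0.004, 0.0, -0.0]
force: [1.0, 0.9, 0.4]
width: 0.0511
grip_force: 0.0
```

Run:
```python
from h import *
np.set_printoptions(precision=3,suppress=True)
s=robot.state();print(s["tcp_pos"],s["eef_rot"],s["width"],s["force"])
d=cam("wrist");save(d,"w5.png");np.save("w5.npy",d)
print(proj(d,[[.424,.394,.09],[.495,.384,.088]]))
im=d["img"];t=cam("top");np.save("t5.npy",t)
a=cv2.cvtColor(t["img"][130:300,70:310],cv2.COLOR_RGB2BGR);a=cv2.resize(a,(400,283),interpolation=cv2.INTER_CUBIC)
b=cv2.resize(cv2.cvtColor(im,cv2.COLOR_RGB2BGR),(400,300));b=b[:283];cv2.imwrite("pics/c5.png",np.hstack([a,b]))
```

```text
[0.418 0.284 0.302] [ 1.    -0.004  0.    -0.   ] 0.051135081898997826 [1.039 0.901 0.356]
[[105.247 215.861]
 [105.111 116.808]]
```

View pics/c5.png

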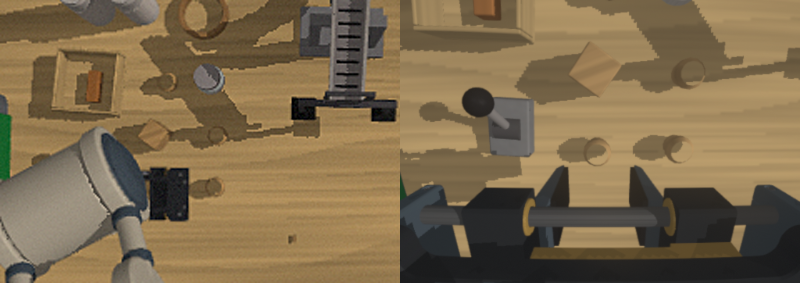

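The lever is over: its ball is at about (100,129) in the full wrist frame. The knobs show at (252,195), (356,191) and (370,92).

Run:
```python
from h import *
np.set_printoptions(precision=3,suppress=True)
d=load("w5.npy");t=load("w2.npy");print("ball",onz(d,(100,129),.088))
for n,a,b in(("k254",(252,194.6),(215,168)),("k305",(356,191),(289,162)),("k312",(370,93),(291,92))):
    print(n,tri(d,a,t,b),onz(d,a,.022))
im=d["img"].astype(int);g=cv2.cvtColor(d["img"],cv2.COLOR_RGB2GRAY)
c=cv2.HoughCircles(cv2.GaussianBlur(g,(3,3),0),cv2.HOUGH_GRADIENT,1,40,param1=80,param2=14,minRadius=13,maxRadius=24)
print(c)
```

```text
ball [0.487 0.389 0.088]
k254 (array([0.419, 0.285, 0.022]), np.float64(0.0017246880466160958)) [0.419 0.286 0.022]
k305 (array([0.422, 0.186, 0.023]), np.float64(0.0003935103977324211)) [0.421 0.185 0.022]
k312 (array([0.511, 0.18 , 0.021]), np.float64(0.0010150376465435768)) [0.512 0.18  0.022]
[[[ 98.5 132.5  21. ]
  [252.5 193.5  18. ]
  [374.5  94.5  14.9]
  [356.5 187.5  20.7]]]
```

Request:
carry_out([
  [[0.1,0.1,-3.5],0],
  [[0,0,-3.5],0],
  [[0,0,-1.7],0],
  [[0,0,-1],0],
  [[0,0,0],0],
])

```text
time: 9.65
tcp_pos: [0.4186, 0.287, 0.2021]
eef_rot: [1.0, -0.003, -0.001, 0.001]
force: [-0.2, 0.1, 0.4]
width: 0.0551
grip_force: 0.0
```

Request:
carry_out([
  [[0,0,0],0],
  [[0,0,0],0],
  [[0,0,0],0],
  [[0,0,0],0],
  [[0,0,0],0],
  [[0,0,2],0],
  [[0,0,4],0],
  [[0,0,4],0],
], gripper=2)

```text
time: 10.32
tcp_pos: [0.4183, 0.2862, 0.3046]
eef_rot: [1.0, -0.003, -0.001, 0.001]
force: [1.9, 1.0, -0.4]
width: 0.0333
grip_force: 10.0
```

Request:
carry_out([
  [[0,-3.5,2],0],
  [[0,-3.5,2],0],
  [[0,-3.5,2],0],
  [[0,-3.5,2],0],
  [[0,-3.5,2],0],
  [[0,-3.5,2],0],
  [[0,-3.5,2],0],
  [[0,-3.5,0],0],
])

```text
time: 10.98
tcp_pos: [0.4187, 0.0049, 0.4475]
eef_rot: [1.0, -0.003, 0.003, 0.0]
force: [1.6, 0.2, 0.8]
width: 0.0333
grip_force: 10.0
```

Request:
carry_out([
  [[0,-3.5,0],0],
  [[0,0,0],0],
  [[0,0,0],0],
  [[0,0,0],0],
])

```text
time: 11.32
tcp_pos: [0.4185, -0.0283, 0.4439]
eef_rot: [1.0, -0.004, 0.0, -0.0]
force: [-0.6, -1.3, -0.5]
width: 0.0332
grip_force: 10.0
```

Run:
```python
from h import *
np.set_printoptions(precision=3,suppress=True)
s=robot.state();print(s["tcp_pos"],s["eef_rot"],s["width"],s["force"])
d=cam("wrist");save(d,"w6.png");np.save("w6.npy",d)
```

```text
[ 0.418 -0.028  0.444] [ 1.    -0.004  0.    -0.   ] 0.033164662021042776 [-0.585 -1.28  -0.452]
```

View pics/w6.png

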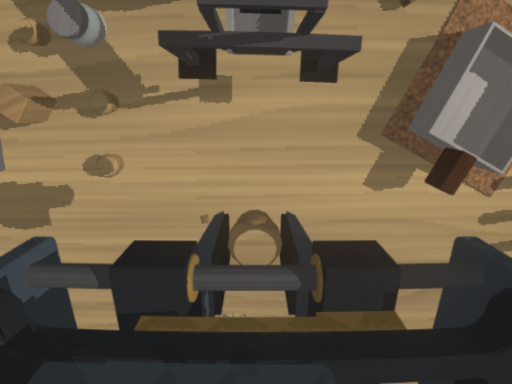

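The wrist view shows the held knob at (255,238), the yoke across (160–360,43) with feet at (197,65) and (320,65), and the pan at right. I need a view from further forward and higher to measure the trough.

Request:
carry_out([
  [[2.5,0,1.5],0],
  [[2.5,0,1.5],0],
  [[2.5,0,1.5],0],
  [[2.5,0,1.5],0],
  [[2,0,0],0],
  [[0,0,0],0],
  [[0,0,0],0],
  [[0,0,0],0],
])

```text
time: 12.03
tcp_pos: [0.5382, -0.0274, 0.5032]
eef_rot: [1.0, -0.002, -0.001, -0.0]
force: [0.3, -0.8, -0.5]
width: 0.0332
grip_force: 10.0
```

Run:
```python
from h import *
s=robot.state();print(s["tcp_pos"],s["eef_rot"],s["width"],s["force"])
d=cam("wrist");save(d,"w7.png");np.save("w7.npy",d)
```

```text
[ 0.53824087 -0.02736735  0.50322515] [ 9.99997150e-01 -2.28079811e-03 -6.91019284e-04 -1.40031605e-04] 0.03324960322056946 [ 0.26517906 -0.75945355 -0.45060607]
```

View pics/w7.png

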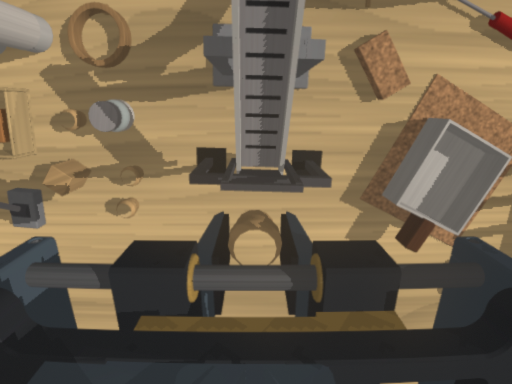

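The trough runs up the image from its lip at about (263,168), through slots at (262,161) and (264,114) to (269,3). The foot back edges are at y≈150, and the pan is at (445,180).

Run:
```python
from h import *
np.set_printoptions(precision=4,suppress=True)
a=load("w6.npy");b=load("w7.npy");t=load("top0.npy")
F=np.array([onz(a,p,.095) for p in((179,79),(216,79),(302,82),(339,82))]);print("feet front",F,F.mean(0))
e=F[0]+F[1]-F[2]-F[3];print("yaw",np.arctan2(e[1],e[0])-np.pi/2, "outer",np.linalg.norm(F[0]-F[3]))
lip=np.array([.548,-.032]);psi=-.045
def onfl(d,uv,h=0):
    o,v=ray(d,uv);n=np.array([-.577*np.cos(psi),-.577*np.sin(psi),1.]);p0=np.array([*lip,.15+h]);return o+v*((p0-o)@n)/(v@n)
g=cv2.cvtColor(b["img"],cv2.COLOR_RGB2GRAY)
for r in(20,60,100,125): print(r,g[r,222:316].tolist())
for p in((262,161),(262,147),(262.5,130),(264,114),(269,3)): print(p,onfl(b,p))
for p in((236,160),(289,160),(234,20),(304,20)): print(p,onfl(b,p,.016))
```

```text
feet front [[ 0.5314  0.0531  0.095 ]
 [ 0.5307  0.0123  0.095 ]
 [ 0.5269 -0.0822  0.095 ]
 [ 0.527  -0.1232  0.095 ]] [ 0.529 -0.035  0.095]
yaw -0.03004963758220991 outer 0.1763326923305636
20 [143, 144, 146, 146, 146, 146, 146, 147, 146, 144, 140, 139, 139, 138, 139, 139, 148, 132, 113, 111, 111, 111, 112, 112, 114, 114, 113, 114, 114, 112, 112, 112, 113, 113, 113, 112, 113, 114, 114, 114, 111, 100, 86, 83, 82, 82, 83, 83, 84, 83, 82, 82, 81, 81, 83, 83, 83, 83, 83, 83, 83, 82, 82, 82, 82, 83, 82, 82, 82, 83, 83, 84, 93, 99, 128, 138, 140, 139, 139, 139, 141, 143, 143, 142, 142, 142, 142, 143, 142, 142, 142, 142, 142, 142]
60 [70, 70, 70, 70, 70, 73, 97, 110, 111, 112, 119, 134, 141, 141, 141, 141, 145, 145, 124, 112, 112, 114, 113, 113, 112, 112, 114, 114, 114, 112, 112, 115, 115, 114, 113, 113, 114, 115, 114, 113, 104, 102, 97, 84, 83, 85, 85, 84, 84, 83, 82, 83, 84, 84, 84, 84, 83, 83, 83, 84, 84, 84, 83, 83, 83, 84, 84, 89, 97, 115, 134, 141, 141, 141, 139, 115, 83, 71, 70, 71, 70, 71, 70, 70, 70, 70, 70, 70, 70, 71, 71, 71, 72, 72]
100 [149, 149, 149, 149, 149, 149, 149, 149
[... 491 characters left out ...]
 144, 144, 145, 121, 114, 114, 114, 115, 115, 115, 116, 115, 113, 116, 119, 119, 116, 116, 115, 115, 113, 114, 113, 106, 88, 86, 88, 87, 87, 87, 86, 86, 86, 86, 86, 88, 88, 88, 87, 88, 86, 86, 88, 88, 91, 102, 123, 142, 144, 144, 145, 148, 154, 155, 155, 155, 155, 155, 155, 155, 155, 155, 155, 155, 155, 155, 155, 156, 156, 156, 155, 155, 155, 155, 155, 156, 156, 157]
(262, 161) [ 0.5587 -0.0371  0.1563]
(262, 147) [ 0.5765 -0.0368  0.1665]
(262.5, 130) [ 0.596  -0.037   0.1778]
(264, 114) [ 0.6128 -0.0382  0.1875]
(269, 3) [ 0.6983 -0.0403  0.2368]
(236, 160) [ 0.5633 -0.0078  0.1742]
(289, 160) [ 0.5633 -0.0663  0.1757]
(234, 20) [ 0.6843 -0.0133  0.2441]
(304, 20) [ 0.6839 -0.0666  0.2452]
```

Request:
carry_out([
  [[2.7,-0.35,0],-0.01],
  [[2.7,-0.35,0],-0.01],
  [[2.8,-0.35,0],-0.01],
  [[0,0,-3.5],0],
  [[0,0,-3],0],
  [[0,0,-2],0],
  [[0,0,-0.9],0],
  [[0,0,0],0],
])

```text
time: 12.75
tcp_pos: [0.6199, -0.0387, 0.408]
eef_rot: [1.0, -0.018, -0.002, -0.0]
force: [-0.4, 0.2, 0.3]
width: 0.0333
grip_force: 10.0
```

Request:
carry_out([
  [[0,0,0],0],
  [[0,0,0],0],
])

```text
time: 12.92
tcp_pos: [0.621, -0.0389, 0.4115]
eef_rot: [1.0, -0.018, 0.001, 0.0]
force: [0.5, 0.1, 0.4]
width: 0.0332
grip_force: 10.0
```

Request:
carry_out([
  [[0,0,-0.3],0],
  [[0,0,0],0],
  [[0,0,0],0],
])

```text
time: 13.17
tcp_pos: [0.6208, -0.039, 0.4073]
eef_rot: [1.0, -0.018, 0.0, 0.0]
force: [0.2, 0.3, 0.5]
width: 0.0329
grip_force: 10.1
```

Request:
carry_out([
  [[0,0,0],0],
  [[0,0,0],0],
  [[0,0,0],0],
  [[0,0,0],0],
  [[0,0,3],0],
  [[0,0,4],0],
  [[0,0,3],0],
  [[0,0,0],0],
], gripper=6)

```text
time: 13.83
tcp_pos: [0.6214, -0.039, 0.5134]
eef_rot: [1.0, -0.018, 0.005, 0.001]
force: [1.3, -0.0, 0.5]
width: 0.0602
grip_force: 0.0
```

Run:
```python
from h import *
d=cam("top");np.save("t8.npy",d);e=cam("scene");np.save("s8.npy",e)
a=cv2.cvtColor(d["img"][100:220,230:320],cv2.COLOR_RGB2BGR);a=cv2.resize(a,(400,533),interpolation=cv2.INTER_CUBIC)
b=cv2.cvtColor(e["img"][150:270,200:290],cv2.COLOR_RGB2BGR);b=cv2.resize(b,(400,533),interpolation=cv2.INTER_CUBIC);cv2.imwrite("pics/c8.png",np.hstack([a,b]))
```

```text
(no output)
```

View pics/c8.png

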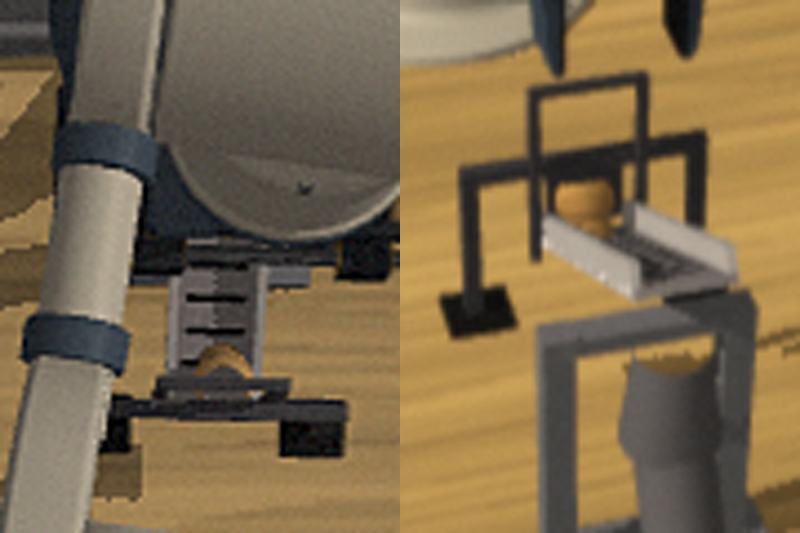

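The first knob stands behind the shut gate at (225,360) in the left crop. Next is k305; I'll check it with the wrist camera before grasping.

Request:
carry_out([
  [[-2.5,2.8,0],0],
  [[-2.5,2.8,0],0],
  [[-2.5,2.8,0],0],
  [[-2.5,2.8,0],0],
  [[-2.5,2.8,0],0],
  [[-2.5,2.8,0],0],
  [[-2.5,2.8,0],0],
  [[-2.5,2.8,0],0.03],
])

```text
time: 14.6
tcp_pos: [0.4191, 0.1859, 0.5055]
eef_rot: [1.0, -0.004, -0.001, 0.0]
force: [1.1, 1.6, -0.2]
width: 0.0597
grip_force: 0.0
```

Request:
carry_out([
  [[0,0,-4],0],
  [[0,0,-4],0],
  [[0,0,-4],0],
  [[0,0,-4],0],
  [[0,0,-4],0],
  [[0,0,-1],0],
  [[0,0,0],0],
  [[0,0,0],0],
], gripper=5.5)

```text
time: 15.27
tcp_pos: [0.4204, 0.1849, 0.296]
eef_rot: [1.0, -0.003, -0.001, 0.0]
force: [0.6, 0.0, 1.0]
width: 0.055
grip_force: 0.0
```

```bash
cat > kn.py <<'E'
from h import *
np.set_printoptions(precision=4,suppress=True)
def knobs(d,exp):
    g=cv2.GaussianBlur(cv2.cvtColor(d["img"],cv2.COLOR_RGB2GRAY),(3,3),0)
    c=cv2.HoughCircles(g,cv2.HOUGH_GRADIENT,1,25,param1=80,param2=12,minRadius=11,maxRadius=24)
    for x,y,r in (c[0] if c is not None else []):
        p=onz(d,(x,y),.022)[:2]
        if min(np.linalg.norm(np.array(exp)-p,axis=1))<.05: print((x,y,r),p, "r_m",r/283*np.linalg.norm(d["W"][:3,3]-[*p,.022]))
s=robot.state();print(s["tcp_pos"],s["eef_rot"])
d=cam("wrist");np.save("wk.npy",d);knobs(d,[[.4215,.185],[.511,.18],[.605,.269]])
E
python3 kn.py
```

```text
[0.4204 0.1849 0.296 ] [ 1.     -0.0031 -0.0013  0.0004]
(np.float32(239.5), np.float32(162.5), np.float32(19.1)) [0.4527 0.1972] r_m 0.01755554954308247
(np.float32(252.5), np.float32(94.5), np.float32(20.0)) [0.5118 0.1849] r_m 0.01804760732384936
```

Request:
carry_out([
  [[3.2,1.2,0],0],
  [[0,0,0],0],
  [[0,0,0],0],
])

```text
time: 15.57
tcp_pos: [0.4541, 0.1974, 0.2982]
eef_rot: [1.0, -0.003, 0.002, -0.001]
force: [-0.6, -0.6, 0.5]
width: 0.0549
grip_force: 0.0
```

```bash
python3 kn.py
python3 - <<'E'
from h import *
a=load("wk.npy");b=load("w5.npy");i=[cv2.cvtColor(x["img"][20:240,130:400],cv2.COLOR_RGB2BGR) for x in(b,a)];cv2.imwrite("pics/c9.png",np.hstack(i))
E
```

```text
[0.4541 0.1974 0.2982] [ 1.     -0.0031  0.0018 -0.0005]
(np.float32(168.5), np.float32(28.5), np.float32(18.8)) [0.601  0.2671] r_m 0.018295468848098226
(np.float32(254.5), np.float32(199.5), np.float32(18.2)) [0.4518 0.1968] r_m 0.01742394289629668
(np.float32(228.5), np.float32(197.5), np.float32(17.9)) [0.454  0.2216] r_m 0.01717218489058842
(np.float32(272.5), np.float32(137.5), np.float32(15.2)) [0.5103 0.1803] r_m 0.013935686031985785
```

View pics/c9.png

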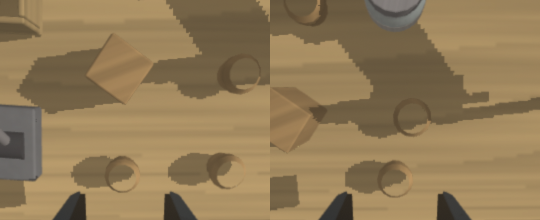

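The newest wrist crop (right half) shows the bumped knob upright between the fingers at full-frame (255,200), and k312 at (272,138). Grasping it here.

Request:
carry_out([
  [[-0.1,0,-3.5],0],
  [[0,0,-3.5],0],
  [[0,0,-1.4],0],
  [[0,0,-0.8],0],
  [[0,0,0],0],
  [[0,0,0],0],
])

```text
time: 16.12
tcp_pos: [0.4518, 0.197, 0.2056]
eef_rot: [1.0, -0.003, 0.0, -0.0]
force: [-0.6, 0.2, 0.5]
width: 0.0549
grip_force: 0.0
```

Request:
carry_out([
  [[0,0,0],0],
  [[0,0,0],0],
  [[0,0,0],0],
  [[0,0,0],0],
  [[0,0,0],0],
], gripper=2)

```text
time: 16.53
tcp_pos: [0.452, 0.1971, 0.2054]
eef_rot: [1.0, -0.003, 0.001, -0.0]
force: [-0.2, 0.5, 10.4]
width: 0.0331
grip_force: 10.0
```

Request:
carry_out([
  [[0,0,3],0],
  [[0,0,4],0],
  [[0,0,4],0],
  [[0,0,4],0],
  [[0,0,4],0],
  [[0,-3.2,2.2],0],
  [[0,-3.2,2.2],0],
  [[0,-3.2,2.2],0],
])

```text
time: 17.2
tcp_pos: [0.4511, 0.1002, 0.4623]
eef_rot: [1.0, -0.002, 0.0, -0.0]
force: [1.3, -1.4, -0.2]
width: 0.033
grip_force: 10.0
```

Request:
carry_out([
  [[2.5,-2,1],0],
  [[2.7,-2,1],-0.01],
  [[2.7,-2,1],-0.01],
  [[2.7,-2,1],-0.01],
  [[2.7,-2,0],0],
  [[2.7,-2,0],0],
  [[2.5,-1.9,0],0],
  [[0,0,0],0],
])

```text
time: 17.87
tcp_pos: [0.6398, -0.0413, 0.4998]
eef_rot: [1.0, -0.019, 0.0, 0.0]
force: [-0.6, -0.6, -1.3]
width: 0.0329
grip_force: 10.0
```

Request:
carry_out([
  [[0,0,-3.5],0],
  [[0,0,-3],0],
  [[0,0,-1],0],
  [[0,0,-0.7],0],
  [[0,0,0],0],
  [[0,0,0],0],
  [[0,0,0],0],
])

```text
time: 18.45
tcp_pos: [0.6371, -0.0379, 0.4205]
eef_rot: [1.0, -0.018, 0.001, 0.0]
force: [0.4, 0.7, -0.0]
width: 0.0331
grip_force: 10.0
```

Request:
carry_out([
  [[0,0,-0.3],0],
  [[0,0,0],0],
  [[0,0,0],0],
])

```text
time: 18.7
tcp_pos: [0.6368, -0.038, 0.4162]
eef_rot: [1.0, -0.018, 0.0, 0.0]
force: [-0.3, -0.5, 0.9]
width: 0.0334
grip_force: 10.4
```

Request:
carry_out([
  [[0,0,0],0],
  [[0,0,0],0],
  [[0,0,0],0],
  [[0,0,0],0],
  [[0,0,3],0],
  [[0,0,4],0],
  [[0,0,2],0],
  [[0,0,0],0],
], gripper=6)

```text
time: 19.37
tcp_pos: [0.6372, -0.038, 0.511]
eef_rot: [1.0, -0.018, 0.004, 0.0]
force: [0.6, -0.1, 0.1]
width: 0.0597
grip_force: 0.0
```

Request:
carry_out([
  [[-1.8,3.1,0],0],
  [[-1.8,3.1,0],0],
  [[-1.8,3.1,0],0],
  [[-1.8,3.1,0],0],
  [[-1.8,3.1,0],0],
  [[-1.8,3.1,0],0],
  [[-1.8,3.1,0],0.03],
  [[0,0,0],0],
])

```text
time: 20.03
tcp_pos: [0.5078, 0.183, 0.5057]
eef_rot: [1.0, -0.0, -0.001, -0.001]
force: [0.6, 0.2, 1.1]
width: 0.0599
grip_force: 0.0
```

Request:
carry_out([
  [[0,0,-4],0],
  [[0,0,-4],0],
  [[0,0,-4],0],
  [[0,0,-4],0],
  [[0,0,-4],0],
  [[0,0,-1],0],
  [[0,0,0],0],
  [[0,0,0],0],
], gripper=5.5)

```text
time: 20.7
tcp_pos: [0.5113, 0.1791, 0.2967]
eef_rot: [1.0, -0.003, 0.0, -0.0]
force: [1.1, 0.4, 0.5]
width: 0.055
grip_force: 0.0
```

```bash
python3 kn.py
python3 - <<'E'
from h import *
# orange-knob pixels on trough behind gate in top view
for n in("t8.npy",None):
    d=load(n) if n else cam("top")
    if n is None: np.save("t9.npy",d)
    im=d["img"].astype(int)[150:200,255:300]; m=(im[...,0]-im[...,2]>40)
    ys,xs=np.nonzero(m); print(n,[(y+150,int(m[y].sum()),xs[ys==y].min()+255,xs[ys==y].max()+255) for y in np.unique(ys)])
E
```

```text
[0.5113 0.1791 0.2967] [ 1.     -0.0031  0.0002 -0.    ]
(np.float32(250.5), np.float32(195.5), np.float32(17.4)) [0.5126 0.182 ] r_m 0.016493446473413702
(np.float32(145.5), np.float32(93.5), np.float32(20.1)) [0.6057 0.2721] r_m 0.01941062372419784
(np.float32(120.5), np.float32(95.5), np.float32(22.3)) [0.6046 0.2944] r_m 0.022202139771442003
t8.npy [(np.int64(158), 1, np.int64(259), np.int64(259)), (np.int64(159), 1, np.int64(259), np.int64(259)), (np.int64(164), 10, np.int64(259), np.int64(299)), (np.int64(165), 18, np.int64(259), np.int64(299)), (np.int64(166), 20, np.int64(258), np.int64(299)), (np.int64(167), 20, np.int64(258), np.int64(299)), (np.int64(168), 20, np.int64(258), np.int64(299)), (np.int64(169), 20, np.int64(258), np.int64(299)), (np.int64(170), 20, np.int64(258), np.int64(299)), (np.int64(171), 20, np.int64(258), np.int64(299)), (np.int64(172), 21, np.int64(257), np.int64(299)), (np.int64(173), 21, np.int64(257), np.int64(299)), (np.int64(174), 19, np.int64(259), np.int64(299)), (np.int64(175), 18, np.int64(260), np.int64(299)), (np.int64(176), 19, np.int64(259
[... 1923 characters left out ...]
2), 32, np.int64(255), np.int64(299)), (np.int64(183), 29, np.int64(255), np.int64(299)), (np.int64(184), 26, np.int64(255), np.int64(299)), (np.int64(185), 15, np.int64(255), np.int64(299)), (np.int64(186), 15, np.int64(255), np.int64(299)), (np.int64(187), 15, np.int64(255), np.int64(299)), (np.int64(188), 18, np.int64(255), np.int64(299)), (np.int64(189), 11, np.int64(260), np.int64(299)), (np.int64(194), 9, np.int64(259), np.int64(267)), (np.int64(195), 33, np.int64(260), np.int64(292)), (np.int64(196), 34, np.int64(259), np.int64(292)), (np.int64(197), 33, np.int64(260), np.int64(292)), (np.int64(198), 34, np.int64(259), np.int64(292)), (np.int64(199), 34, np.int64(259), np.int64(292))]
```

Request:
carry_out([
  [[0.1,0.2,-3.5],0],
  [[0,0,-3.5],0],
  [[0,0,-1.3],0],
  [[0,0,-0.8],0],
  [[0,0,0],0],
  [[0,0,0],0],
])

```text
time: 21.3
tcp_pos: [0.5125, 0.1812, 0.2062]
eef_rot: [1.0, -0.003, 0.001, -0.0]
force: [-0.2, -0.4, 0.6]
width: 0.0547
grip_force: 0.0
```

Request:
carry_out([
  [[0,0,0],0],
  [[0,0,0],0],
  [[0,0,0],0],
  [[0,0,0],0],
  [[0,0,0],0],
], gripper=2)

```text
time: 21.72
tcp_pos: [0.5121, 0.181, 0.2054]
eef_rot: [1.0, -0.003, 0.001, -0.0]
force: [-0.8, -0.2, 9.1]
width: 0.0331
grip_force: 10.0
```

Request:
carry_out([
  [[0,0,3],0],
  [[0,0,4],0],
  [[0,0,4],0],
  [[0,0,4],0],
  [[0,0,4],0],
  [[0,0,4],0],
  [[0,0,4],0],
  [[0,0,3.7],0],
])

```text
time: 22.38
tcp_pos: [0.5111, 0.1809, 0.5146]
eef_rot: [1.0, -0.003, 0.001, -0.0]
force: [1.4, 1.0, -0.6]
width: 0.033
grip_force: 10.0
```

Request:
carry_out([
  [[2.1,-3.1,0],0],
  [[2.1,-3.2,0],-0.01],
  [[2.1,-3.2,0],-0.01],
  [[2.1,-3.2,0],-0.01],
  [[2.1,-3.1,0],0],
  [[2,-3.1,0],0],
  [[2,-3.1,0],0],
  [[0,0,0],0],
])

```text
time: 23.05
tcp_pos: [0.659, -0.0443, 0.5108]
eef_rot: [1.0, -0.02, 0.0, 0.001]
force: [-0.4, 0.5, -0.8]
width: 0.0332
grip_force: 10.0
```

Request:
carry_out([
  [[0,0,-3.5],0],
  [[0,0,-3],0],
  [[0,0,-1],0],
  [[0,0,-0.6],0],
  [[0,0,0],0],
  [[0,0,0],0],
  [[0,0,0],0],
])

```text
time: 23.63
tcp_pos: [0.6571, -0.0389, 0.4326]
eef_rot: [1.0, -0.018, 0.001, 0.0]
force: [-0.6, 0.2, 0.4]
width: 0.033
grip_force: 10.0
```

Request:
carry_out([
  [[0,0,-0.3],0],
  [[0,0,0],0],
  [[0,0,0],0],
])

```text
time: 23.88
tcp_pos: [0.6568, -0.039, 0.4281]
eef_rot: [1.0, -0.018, 0.0, 0.0]
force: [-0.4, 0.1, 0.1]
width: 0.0332
grip_force: 10.0
```

Request:
carry_out([
  [[0,0,0],0],
  [[0,0,0],0],
  [[0,0,0],0],
  [[0,0,0],0],
  [[0,0,3],0],
  [[0,0,4],0],
  [[0,0,2],0],
  [[-0.6,3.4,0],0],
], gripper=6)

```text
time: 24.55
tcp_pos: [0.6519, -0.0087, 0.5229]
eef_rot: [1.0, -0.02, 0.004, 0.001]
force: [1.7, -0.3, -0.1]
width: 0.0601
grip_force: 0.0
```

Request:
carry_out([
  [[-0.6,3.4,0],0],
  [[-0.6,3.4,0],0],
  [[-0.6,3.4,0],0],
  [[-0.6,3.4,0],0],
  [[-0.6,3.4,0],0],
  [[-0.6,3.4,0],0],
  [[-0.6,3.4,0],0.03],
  [[-0.4,3.7,0],0],
])

```text
time: 25.22
tcp_pos: [0.6041, 0.2714, 0.518]
eef_rot: [1.0, -0.002, 0.0, 0.0]
force: [0.6, -1.0, 0.5]
width: 0.0599
grip_force: 0.0
```

Request:
carry_out([
  [[0,0,-4],0],
  [[0,0,-4],0],
  [[0,0,-4],0],
  [[0,0,-4],0],
  [[0,0,-4],0],
  [[0,0,-1],0],
  [[0,0,0],0],
  [[0,0,0],0],
], gripper=5)

```text
time: 25.88
tcp_pos: [0.6054, 0.2702, 0.3091]
eef_rot: [1.0, -0.003, 0.0, -0.0]
force: [-0.4, 1.0, 1.6]
width: 0.05
grip_force: 0.0
```

```bash
python3 kn.py
```

```text
[0.6054 0.2702 0.3091] [ 1.     -0.0031  0.0005 -0.0002]
(np.float32(248.5), np.float32(194.5), np.float32(21.0)) [0.604  0.2753] r_m 0.02084768991745443
```

Request:
carry_out([
  [[0,0.15,-3.5],0],
  [[0,0,-3.5],0],
  [[0,0,-2.5],0],
  [[0,0,-0.85],0],
  [[0,0,0],0],
  [[0,0,0],0],
])

```text
time: 26.43
tcp_pos: [0.6057, 0.2718, 0.2065]
eef_rot: [1.0, -0.003, 0.001, -0.0]
force: [0.3, 0.9, 0.6]
width: 0.0499
grip_force: 0.0
```

Request:
carry_out([
  [[0,0,0],0],
  [[0,0,0],0],
  [[0,0,0],0],
  [[0,0,0],0],
  [[0,0,0],0],
], gripper=2)

```text
time: 26.85
tcp_pos: [0.6053, 0.2717, 0.2058]
eef_rot: [1.0, -0.003, 0.001, -0.0]
force: [-1.0, -0.5, 10.9]
width: 0.0329
grip_force: 10.0
```

Request:
carry_out([
  [[0,0,3],0],
  [[0,0,4],0],
  [[0,0,4],0],
  [[0,0,4],0],
  [[0,0,4],0],
  [[0,0,4],0],
  [[0,0,4],0],
  [[0,0,4],0],
])

```text
time: 27.52
tcp_pos: [0.6041, 0.2712, 0.5172]
eef_rot: [1.0, -0.003, 0.0, -0.0]
force: [1.2, 0.9, -0.3]
width: 0.0336
grip_force: 10.0
```

Request:
carry_out([
  [[0.85,-3.4,0],0],
  [[0.85,-3.5,0],-0.01],
  [[0.85,-3.5,0],-0.01],
  [[0.85,-3.5,0],-0.01],
  [[0.85,-3.5,0],0],
  [[0.85,-3.5,0],0],
  [[0.85,-3.5,0],0],
  [[0.85,-3.5,0],0],
])

```text
time: 28.18
tcp_pos: [0.6726, -0.0093, 0.515]
eef_rot: [1.0, -0.018, 0.0, 0.0]
force: [0.9, 1.0, 0.3]
width: 0.0331
grip_force: 10.0
```

Request:
carry_out([
  [[0.8,-3.3,0],0],
  [[0,0,0],0],
  [[0,0,0],0],
  [[0,0,-3.2],0],
  [[0,0,-2.5],0],
  [[0,0,-1],0],
  [[0,0,-0.4],0],
  [[0,0,0],0],
])

```text
time: 28.85
tcp_pos: [0.6807, -0.0398, 0.4433]
eef_rot: [1.0, -0.018, -0.0, -0.0]
force: [0.2, 0.0, -0.1]
width: 0.0332
grip_force: 10.0
```

Request:
carry_out([
  [[0,0,0],0],
  [[0,0,0],0],
])

```text
time: 29.02
tcp_pos: [0.681, -0.0403, 0.4449]
eef_rot: [1.0, -0.018, 0.001, 0.0]
force: [-0.8, -0.8, 0.2]
width: 0.033
grip_force: 10.0
```

Request:
carry_out([
  [[0,0,0],0],
  [[0,0,0],0],
  [[0,0,0],0],
  [[0,0,0],0],
  [[0,0,3],0],
  [[0,0,4],0],
  [[-2,0,0],0],
  [[-4,0,0],0],
], gripper=6)

```text
time: 29.68
tcp_pos: [0.6228, -0.0407, 0.5149]
eef_rot: [1.0, -0.018, 0.003, 0.0]
force: [1.1, -0.6, -0.7]
width: 0.06
grip_force: 0.0
```

Request:
carry_out([
  [[-4,0,0],0],
  [[-4,0,0],0],
  [[-2.5,-2,0],0],
  [[-2.5,-3,0],0],
  [[-2.5,-3,0],0],
  [[0,-3,0],0],
  [[0,0,0],0],
  [[0,0,0],0],
])

```text
time: 30.35
tcp_pos: [0.4655, -0.1517, 0.5135]
eef_rot: [1.0, -0.019, 0.0, 0.0]
force: [0.1, 0.2, 1.2]
width: 0.0604
grip_force: 0.0
```

Run:
```python
from h import *
s=robot.state();print(s["tcp_pos"],s["eef_rot"])
d=cam("wrist");np.save("w10.npy",d);e=cam("scene");np.save("s10.npy",e);t=cam("top");np.save("t10.npy",t)
a=cv2.cvtColor(d["img"][:240],cv2.COLOR_RGB2BGR)
b=cv2.cvtColor(e["img"][150:270,200:290],cv2.COLOR_RGB2BGR);b=cv2.resize(b,(270,360),interpolation=cv2.INTER_CUBIC)
c=cv2.cvtColor(t["img"][130:290,80:330],cv2.COLOR_RGB2BGR);c=cv2.resize(c,(512,328),interpolation=cv2.INTER_CUBIC)
L=np.vstack([a,c]);o=np.zeros((L.shape[0],270,3),np.uint8);o[:360]=b;cv2.imwrite("pics/c10.png",np.hstack([L,o]))
```

```text
[ 0.46545494 -0.15169012  0.51346747] [ 9.99811393e-01 -1.94189902e-02  2.68323133e-04  9.33239613e-05]
```

View pics/c10.png

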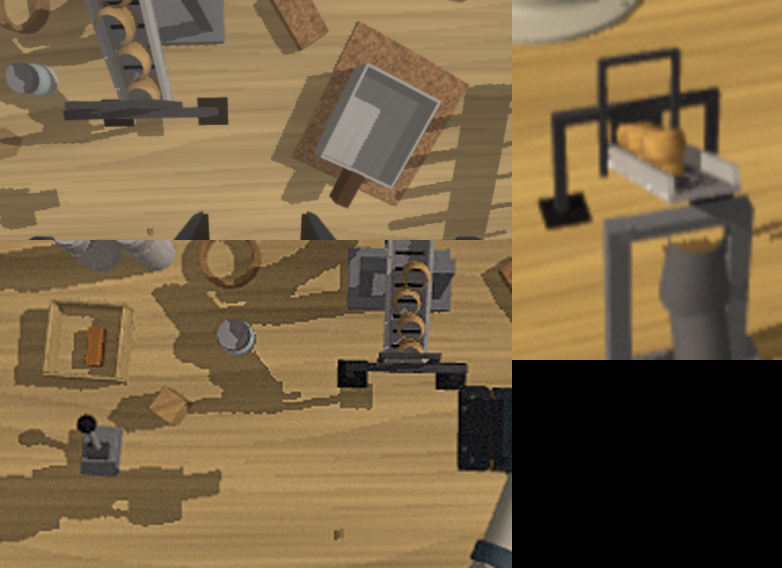

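All four knobs lie in a row behind the shut gate, at (135,95), (133,65), (117,25) and on up in the wrist view. The lever is still on, with its ball at (87,424), and the offcut is in the box. The pan's corners are at (368,64), (440,100), (392,188) and (320,155), with the handle at (345,188).

```bash
cat > pan.py <<'E'
from h import *
np.set_printoptions(precision=4,suppress=True)
def pan(d,z):
    # light-grey low-saturation rim region -> min-area rectangle on rim plane
    im=d["img"].astype(int); sat=im.max(2)-im.min(2); m=((sat<14)&(im.mean(2)>70)).astype(np.uint8)
    return m
if __name__=="__main__":
    d=load("w10.npy");t=load("t10.npy")
    P=np.array([onz(d,p,.059) for p in((368,64),(440,100),(392,188),(320,155))]);print(P,P.mean(0))
    x=P[0]+P[1]-P[2]-P[3];y=P[0]+P[3]-P[1]-P[2];print(np.arctan2(x[1],x[0]),np.arctan2(y[1],y[0])-np.pi/2,np.linalg.norm(P[0]-P[1]),np.linalg.norm(P[0]-P[3]))
    m=pan(d,.059);r=np.zeros_like(m);r[50:200,305:455]=1;m=cv2.morphologyEx(m*r,3,np.ones((5,5)))
    c=max(cv2.findContours(m,0,1)[0],key=cv2.contourArea);h=cv2.convexHull(c)
    w=np.array([onz(d,p[0],.059)[:2] for p in h],np.float32);print(cv2.contourArea(c),cv2.minAreaRect(w))
    im=d["img"].astype(int);hm=((im.sum(2)<200)&(im[...,0]-im[...,2]>12)).astype(np.uint8);r[:]=0;r[165:215,320:375]=1
    c=max(cv2.findContours(hm*r,0,1)[0],key=cv2.contourArea);M=cv2.moments(c);uv=(M["m10"]/M["m00"],M["m01"]/M["m00"]);print("handle",cv2.contourArea(c),uv,onz(d,uv,.066))
    print("tri handle",tri(d,(345,186),load("w1.npy"),(187,218)))
E
python3 pan.py
```

```text
[[ 0.6027 -0.3219  0.059 ]
 [ 0.5504 -0.4359  0.059 ]
 [ 0.4147 -0.3737  0.059 ]
 [ 0.4726 -0.2546  0.059 ]] [ 0.5101 -0.3465  0.059 ]
-0.4532691527974317 -0.4415923511428623 0.12550750186895263 0.14649313722888324
6640.0 ((0.5122553706169128, -0.33939698338508606), (0.14088289439678192, 0.14604467153549194), 64.41663360595703)
handle 689.0 (345.65771649733915, 186.91098209966134) [ 0.4215 -0.2951  0.066 ]
tri handle (array([ 0.4155, -0.2995,  0.0489]), np.float64(0.005070517826257022))
```

Request:
carry_out([
  [[-0.9,-3,-2],-0.1],
  [[-0.9,-3,-2],-0.1],
  [[-0.9,-3,-2],-0.1],
  [[-0.9,-3,-2],-0.11],
  [[-1,-2.8,-2],0],
  [[0,0,-4],0],
  [[0,0,-4],0],
  [[0,0,0],0],
])

```text
time: 31.17
tcp_pos: [0.4186, -0.2969, 0.3275]
eef_rot: [0.975, -0.221, -0.004, -0.002]
force: [-2.4, 1.6, -1.6]
width: 0.0598
grip_force: 0.0
```

Run:
```python
from h import *
np.set_printoptions(precision=4,suppress=True)
s=robot.state();print(s["tcp_pos"],s["eef_rot"],2*np.arctan2(s["eef_rot"][1],s["eef_rot"][0]))
d=cam("wrist");np.save("w11.npy",d)
im=d["img"].astype(int);hm=((im.sum(2)<200)&(im[...,0]-im[...,2]>15)).astype(np.uint8)
for c in cv2.findContours(hm,0,1)[0]:
    if cv2.contourArea(c)>150:
        M=cv2.moments(c);uv=(M["m10"]/M["m00"],M["m01"]/M["m00"]);print(cv2.contourArea(c),uv,cv2.boundingRect(c),onz(d,uv,.066))
print(proj(d,[[.419,-.300,.066]]))
```

```text
[ 0.4186 -0.2969  0.3275] [ 0.9752 -0.2211 -0.0042 -0.0024] -0.44590302616055544
436.5 (430.5391370752195, 316.7464681176021) (405, 309, 48, 20) [ 0.2161 -0.4103  0.066 ]
474.5 (360.2507903055848, 277.00702493853174) (349, 253, 20, 49) [ 0.2988 -0.3569  0.066 ]
1558.0 (259.0785194694052, 195.8456354300385) (244, 167, 32, 60) [ 0.4195 -0.3021  0.066 ]
[[257.1666 197.2587]]
```

Request:
carry_out([
  [[0.1,-0.3,-3.5],0],
  [[0,0,-3.5],0],
  [[0,0,-2.5],0],
  [[0,0,-1],0],
  [[0,0,0],0],
  [[0,0,0],0],
])

```text
time: 31.72
tcp_pos: [0.4217, -0.3017, 0.2299]
eef_rot: [0.975, -0.221, 0.001, 0.0]
force: [0.0, 0.6, 1.0]
width: 0.0601
grip_force: 0.0
```

Request:
carry_out([
  [[0,0,0],0],
  [[0,0,0],0],
  [[0,0,0],0],
  [[0,0,0],0],
  [[0,0,0],0],
  [[0,0,0],0],
], gripper=1.5, force=60)

```text
time: 32.22
tcp_pos: [0.4208, -0.3016, 0.2285]
eef_rot: [0.975, -0.221, 0.0, 0.0]
force: [-1.2, 1.2, 8.4]
width: 0.026
grip_force: 60.0
```

Request:
carry_out([
  [[0,0,0.4],0],
  [[0,0,0.7],0],
  [[0,0,0.6],0],
  [[0,0,0],0],
  [[0,0,0],0],
  [[0,0,0],0],
])

```text
time: 32.72
tcp_pos: [0.4207, -0.3015, 0.2453]
eef_rot: [0.975, -0.221, 0.0, 0.0]
force: [-0.2, -0.2, -1.9]
width: 0.0256
grip_force: 60.0
```

Run:
```python
from h import *
s=robot.state();print(s["tcp_pos"],s["force"],s["moment"],s["grip_force"])
d=cam("wrist");np.save("w12.npy",d)
```

```text
[ 0.42072828 -0.3014578   0.24527845] [-0.18320207 -0.20265023 -1.85624282] [0.08656606 0.18948942 0.04751639] 59.99397397041321
```

Request:
carry_out([
  [[0,1,0],0.02],
  [[-0.1,2,0],0.04],
  [[-0.1,2.5,0],0.05],
  [[-0.1,2.5,0],0.05],
  [[-0.1,2.5,0],0.05],
  [[-0.1,2.5,0],0.05],
  [[-0.1,2.5,0],0.05],
  [[-0.1,2.5,0],0.05],
])

```text
time: 33.43
tcp_pos: [0.4132, -0.1198, 0.2451]
eef_rot: [0.999, -0.041, -0.0, -0.0]
force: [-0.3, 0.0, -2.6]
width: 0.0261
grip_force: 60.0
```

Request:
carry_out([
  [[-0.1,2.5,0],0.04],
  [[0,2.5,0],0.02],
  [[0,2,0],0],
  [[0,1.3,0],0],
  [[0,0.7,0],0],
  [[0,0,0],0],
  [[0,0,0],0],
])

```text
time: 34.02
tcp_pos: [0.4127, -0.0315, 0.2452]
eef_rot: [1.0, -0.012, -0.0, 0.0]
force: [-0.2, -0.6, -1.4]
width: 0.026
grip_force: 60.0
```

Run:
```python
from h import *
s=robot.state();print(s["tcp_pos"],s["eef_rot"],2*np.arctan2(s["eef_rot"][1],s["eef_rot"][0]),s["force"],s["moment"])
d=cam("wrist");np.save("w13.npy",d);e=cam("scene");np.save("s13.npy",e);t=cam("top");np.save("t13.npy",t)
a=cv2.cvtColor(d["img"][:260],cv2.COLOR_RGB2BGR)
b=cv2.cvtColor(e["img"][140:260,190:290],cv2.COLOR_RGB2BGR);b=cv2.resize(b,(288,346),interpolation=cv2.INTER_CUBIC)
c=cv2.cvtColor(t["img"][130:270,200:400],cv2.COLOR_RGB2BGR);c=cv2.resize(c,(471,330),interpolation=cv2.INTER_CUBIC)
o=np.zeros((590,800,3),np.uint8);o[:260,:512]=a;o[260:590,:471]=c;o[:346,512:]=b;cv2.imwrite("pics/c13.png",o)
```

```text
[ 0.4127401  -0.03146006  0.24517333] [ 9.99922044e-01 -1.24861371e-02 -3.72287424e-05  1.75343143e-05] -0.024972923084979486 [-0.19526758 -0.57910313 -1.40922669] [0.03648092 0.1350251  0.00921819]
```

View pics/c13.png

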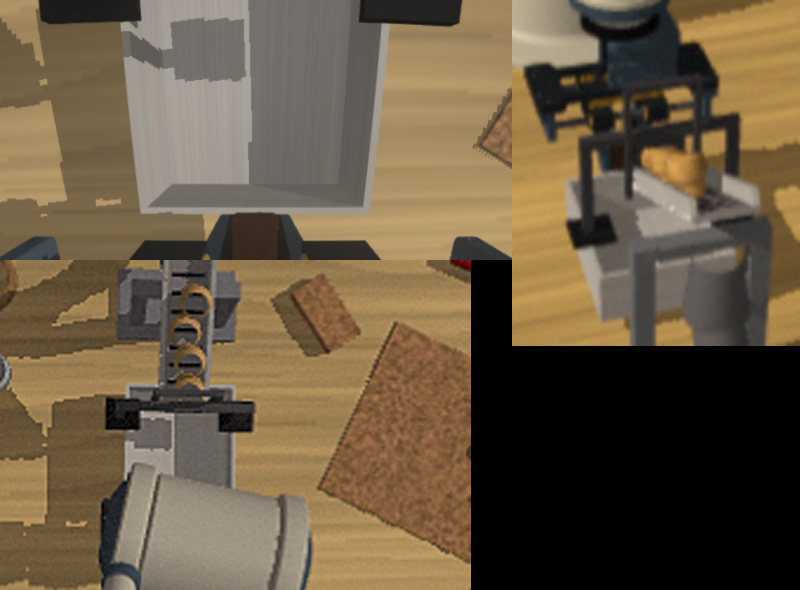

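The pan is held level and centred under the lip: its rims (125 and 385) sit below the two feet (40–140 and 360–460). The four knobs still wait behind the gate. Raising gently.

Request:
carry_out([
  [[0,0.1,0.5],0],
  [[0,0.1,0.5],0],
  [[0,0,0.4],0],
  [[0,0,0.3],0],
  [[0,0,0.3],0],
  [[0,0,0.3],0],
  [[0,0,0.3],0],
  [[0,0,0.3],0],
])

```text
time: 34.83
tcp_pos: [0.4128, -0.0295, 0.2745]
eef_rot: [1.0, -0.013, -0.0, -0.0]
force: [0.6, 0.3, -3.6]
width: 0.0258
grip_force: 60.0
```

Request:
carry_out([
  [[0,0,0.3],0],
  [[0,0,0.3],0],
  [[0,0,0.3],0],
  [[0,0,0.2],0],
  [[0,0,0],0],
  [[0,0,0],0],
])

```text
time: 35.33
tcp_pos: [0.4128, -0.0295, 0.2853]
eef_rot: [1.0, -0.013, 0.0, -0.0]
force: [-0.4, -0.3, -3.7]
width: 0.0259
grip_force: 60.0
```

Request:
carry_out([
  [[0,0,0.3],0],
  [[0,0,0.3],0],
  [[0,0,0.3],0],
  [[0,0,0.3],0],
  [[0,0,0.3],0],
  [[0,0,0.3],0],
  [[0,0,0.2],0],
  [[0,0,0],0],
])

```text
time: 36.0
tcp_pos: [0.4128, -0.0295, 0.3056]
eef_rot: [1.0, -0.013, 0.0, 0.0]
force: [-0.4, 1.3, -3.8]
width: 0.0257
grip_force: 60.0
```

Request:
carry_out([
  [[0,0,0],0],
  [[0,0,0],0],
  [[0,0,0],0],
  [[0,0,0],0],
  [[0,0,0],0],
  [[0,0,0],0],
  [[0,0,0],0],
  [[0,0,0],0],
])

```text
time: 36.67
tcp_pos: [0.4127, -0.0295, 0.3052]
eef_rot: [1.0, -0.013, -0.0, -0.0]
force: [-1.2, 0.4, -4.5]
width: 0.0258
grip_force: 60.0
```

```bash
cat > ck.py <<'E'
from h import *
s=robot.state();print(s["tcp_pos"],s["force"],s["moment"])
d=cam("wrist");np.save("w14.npy",d);t=cam("top");np.save("t14.npy",t)
def orange(im): im=im.astype(int);return (im[...,0]-im[...,2]>40)&(im.sum(2)>150)
m=orange(d["img"]);print("pan region orange px",m[20:190,150:360].sum(), "before",orange(load("w13.npy")["img"])[20:190,150:360].sum())
for f in("t10.npy","t13.npy","t14.npy"):
    m=orange(load(f)["img"]);print(f,"trough",m[130:188,270:290].sum(axis=1).tolist())
E
python3 ck.py
```

```text
[ 0.4127196  -0.02948223  0.30516946] [-1.23886251  0.37383229 -4.47791296] [-0.01608457  0.44820633  0.00636626]
pan region orange px 6293 before 0
t10.npy trough [0, 0, 0, 0, 0, 0, 0, 0, 0, 0, 5, 8, 9, 11, 7, 5, 4, 4, 3, 2, 2, 1, 2, 6, 9, 10, 12, 7, 5, 4, 3, 3, 2, 2, 2, 7, 7, 7, 11, 12, 7, 5, 5, 3, 3, 3, 3, 3, 7, 4, 9, 12, 12, 7, 5, 0, 0, 0]
t13.npy trough [0, 0, 0, 0, 0, 0, 0, 0, 0, 0, 5, 8, 10, 11, 6, 5, 3, 4, 3, 2, 2, 1, 2, 6, 9, 9, 11, 7, 5, 4, 3, 3, 2, 2, 1, 7, 7, 8, 11, 11, 7, 5, 5, 3, 3, 4, 3, 2, 10, 7, 10, 12, 11, 6, 4, 0, 0, 0]
t14.npy trough [0, 0, 0, 0, 0, 0, 0, 0, 0, 0, 0, 0, 0, 0, 0, 0, 0, 0, 0, 0, 0, 0, 0, 0, 0, 0, 0, 0, 0, 0, 0, 0, 0, 0, 0, 0, 0, 0, 0, 0, 0, 0, 0, 0, 0, 1, 1, 1, 1, 1, 0, 0, 0, 0, 0, 0, 0, 0]
```

The trough is empty and the wrist camera sees knobs in the pan. I'll spend the last picture confirming that all four are inside.

Run:
```python
from h import *
d=load("w14.npy");t=load("t14.npy");e=cam("scene");np.save("s14.npy",e)
a=cv2.cvtColor(d["img"][:260],cv2.COLOR_RGB2BGR)
b=cv2.cvtColor(e["img"][130:260,180:290],cv2.COLOR_RGB2BGR);b=cv2.resize(b,(288,340),interpolation=cv2.INTER_CUBIC)
c=cv2.cvtColor(t["img"][120:260,200:400],cv2.COLOR_RGB2BGR);c=cv2.resize(c,(471,330),interpolation=cv2.INTER_CUBIC)
o=np.zeros((590,800,3),np.uint8);o[:260,:512]=a;o[260:590,:471]=c;o[:340,512:]=b;cv2.imwrite("pics/c14.png",o)
```

View pics/c14.png

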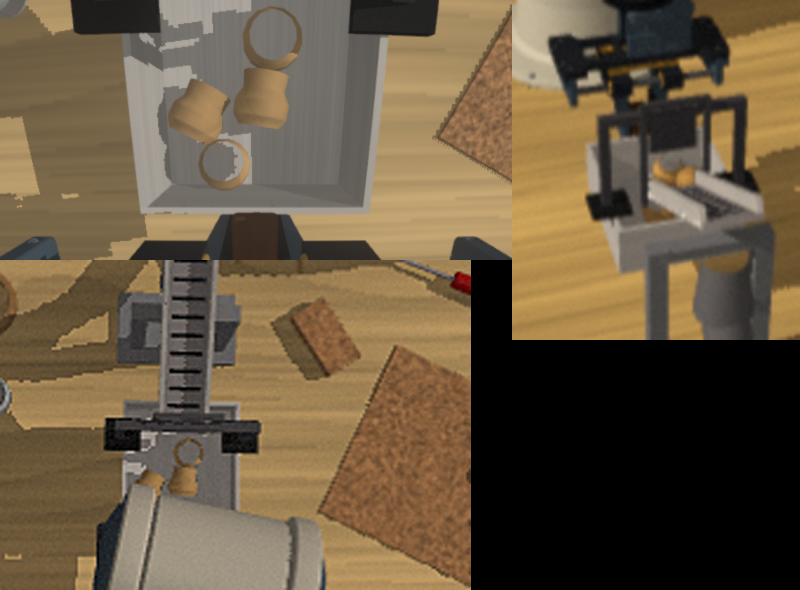

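All four knobs are in the pan, at (272,35), (262,97), (198,110) and (223,163), and the trough is empty. Lowering it so the gate shuts, then carrying it to the mat.

Request:
carry_out([
  [[0,0,-0.4],0],
  [[0,0,-0.8],0],
  [[0,0,-0.8],0],
  [[0,0,-0.8],0],
  [[0,0,-0.8],0],
  [[0,0,-0.8],0],
  [[0,0,-0.8],0],
  [[0,0,-0.5],0],
])

```text
time: 37.48
tcp_pos: [0.4127, -0.0295, 0.2471]
eef_rot: [1.0, -0.013, -0.0, -0.0]
force: [-0.8, -0.7, -3.4]
width: 0.0259
grip_force: 60.0
```

Request:
carry_out([
  [[0,0,-0.3],0],
  [[0,0,0],0],
  [[0,0,0],0],
  [[0,-0.6,0],0],
  [[0,-1.2,0],-0.02],
  [[0,-1.8,0],-0.04],
  [[0,-2.2,0],-0.04],
  [[0,-2.2,0],-0.04],
])

```text
time: 38.15
tcp_pos: [0.4128, -0.1106, 0.2456]
eef_rot: [0.997, -0.084, 0.0, 0.0]
force: [0.5, -0.2, -3.8]
width: 0.0257
grip_force: 60.0
```

Request:
carry_out([
  [[0.1,-2.2,0],-0.04],
  [[0.1,-2.2,0],-0.04],
  [[0.2,-2.2,0],-0.04],
  [[0.2,-2.2,0],-0.04],
  [[0.2,-2.2,0],-0.04],
  [[0.2,-2.2,0],-0.04],
  [[0.2,-2.2,0],-0.03],
  [[0.2,-2,0],-0.02],
])

```text
time: 38.82
tcp_pos: [0.4266, -0.2853, 0.2457]
eef_rot: [0.974, -0.227, 0.0, 0.0]
force: [-0.0, -0.3, -2.7]
width: 0.0255
grip_force: 60.0
```

Request:
carry_out([
  [[0,-1.4,0],0],
  [[0,-0.8,0],0],
  [[0,-0.2,0],0],
  [[0,0,0],0],
  [[0,0,-0.5],0],
  [[0,0,-0.5],0],
  [[0,0,-0.2],0],
  [[0,0,0],0],
])

```text
time: 39.48
tcp_pos: [0.4266, -0.3068, 0.2325]
eef_rot: [0.974, -0.226, -0.001, -0.0]
force: [-0.3, -0.1, -3.2]
width: 0.0252
grip_force: 60.0
```

Request:
carry_out([
  [[0,-0.5,0],0],
  [[0,-0.7,0],0],
  [[0,-0.3,0],0],
  [[0,0,0],0],
  [[0,0,-0.2],0],
  [[0,0,-0.1],0],
  [[0,0,-0.1],0],
  [[0,0,0],0],
])

```text
time: 40.15
tcp_pos: [0.4267, -0.3223, 0.229]
eef_rot: [0.974, -0.226, -0.0, -0.0]
force: [-0.9, 0.4, -2.3]
width: 0.0262
grip_force: 60.0
```

Request:
carry_out([
  [[0,0,-0.1],0],
  [[0,0,0],0],
  [[0,0,0],0],
])

```text
time: 40.4
tcp_pos: [0.4268, -0.3224, 0.2286]
eef_rot: [0.974, -0.226, 0.0, 0.0]
force: [-3.2, 2.2, 5.0]
width: 0.0253
grip_force: 60.0
```

Request:
carry_out([
  [[0,0,-0.1],0],
  [[0,0,0],0],
  [[0,0,0],0],
])

```text
time: 40.65
tcp_pos: [0.4267, -0.3223, 0.2285]
eef_rot: [0.974, -0.226, 0.0, 0.0]
force: [-7.8, 4.8, 27.7]
width: 0.0256
grip_force: 60.0
```

Request:
carry_out([
  [[0,0,0],0],
  [[0,0,0],0],
  [[0,0,0],0],
  [[0,0,0],0],
  [[0,0,0],0],
  [[0,0,0],0],
], gripper=6.5)

```text
time: 41.15
tcp_pos: [0.4268, -0.3225, 0.2271]
eef_rot: [0.974, -0.226, -0.0, -0.0]
force: [0.3, -0.6, -0.1]
width: 0.0625
grip_force: 0.0
```

Request:
carry_out([
  [[0,0,1],0],
  [[0,0,2],0],
  [[0,0,4],0],
  [[0,0,4],0],
  [[0,0,4],0],
  [[0,0,4],0],
  [[0,0,3],0],
  [[0,0,0],0],
])

```text
time: 41.82
tcp_pos: [0.4272, -0.3229, 0.4543]
eef_rot: [0.974, -0.226, 0.004, 0.002]
force: [0.4, 0.2, 0.8]
width: 0.0654
grip_force: 0.0
```

Run:
```python
from h import *
np.set_printoptions(precision=4,suppress=True)
s=robot.state();print(s["tcp_pos"],s["force"])
d=cam("wrist");np.save("w15.npy",d)
# dark-brown handle and knobs; predicted pan rim corners vs grey/bright edges
c=np.array([.4267,-.3223])+.1*np.array([np.cos(-.457),np.sin(-.457)]);print("pan est",c,"mat dist",np.linalg.norm(c-[.519,-.369]))
im=d["img"].astype(int);m=((im[...,0]-im[...,2]>40)&(im.sum(2)>150)).astype(np.uint8)
Rm=np.array([[np.cos(.457),np.sin(.457)],[-np.sin(.457),np.cos(.457)]])
poly=proj(d,[[*(c+Rm@np.array(q)),.008] for q in((.071,.061),(.071,-.061),(-.071,-.061),(-.071,.061))]);r=np.zeros_like(m);cv2.fillPoly(r,[poly.astype(np.int32)],1)
print(poly.tolist(),"knob px in pan",int((m*r).sum()))
hm=((im.sum(2)<200)&(im[...,0]-im[...,2]>15)).astype(np.uint8)
for q in cv2.findContours(hm,0,1)[0]:
    if cv2.contourArea(q)>150:
        M=cv2.moments(q);print("dark brown",cv2.contourArea(q),onz(d,(M["m10"]/M["m00"],M["m01"]/M["m00"]),.066))
```

```text
[ 0.4272 -0.3229  0.4543] [0.3697 0.1701 0.8337]
pan est [ 0.5164 -0.3664] mat dist 0.003631833532188939
[[208.81007287787122, 45.37295427801632], [296.5992091659303, 45.4297762274897], [293.2397226602097, 147.40844250943613], [212.38835487268202, 147.41645307223888]] knob px in pan 1117
dark brown 548.0 [ 0.0787 -0.4888  0.066 ]
dark brown 503.0 [ 0.2076 -0.4091  0.066 ]
dark brown 687.5 [ 0.4253 -0.3223  0.066 ]
dark brown 6075.0 [ 0.3682 -0.6325  0.066 ]
```

Request:
carry_out([
  [[-0.3,3.4,0],0.05],
  [[-0.3,3.4,0],0.05],
  [[-0.3,3.4,0],0.05],
  [[-0.3,3.4,0],0.05],
  [[-0.3,3.4,0],0.05],
  [[-0.3,3.4,0],0.05],
  [[-0.3,3.4,0],0.05],
  [[-0.3,3.4,0],0.04],
], gripper=0, force=10)

```text
time: 42.53
tcp_pos: [0.4018, -0.0489, 0.4469]
eef_rot: [0.999, -0.032, -0.001, -0.0]
force: [1.5, 0.5, 0.2]
width: 0.0148
grip_force: 0.0
```

Request:
carry_out([
  [[0,3.4,0],0],
  [[0,3.4,0],0],
  [[0,3.4,0],0],
  [[1.5,3.4,0],0],
  [[1.5,3.4,0],0],
  [[1.5,3.4,0],0],
  [[1.5,3.4,0],0],
  [[1.5,3.4,0],0],
])

```text
time: 43.2
tcp_pos: [0.4777, 0.2234, 0.4467]
eef_rot: [0.999, -0.033, -0.001, 0.0]
force: [1.0, -0.0, 0.1]
width: 0.0005
grip_force: 0.0
```

Request:
carry_out([
  [[1.7,3.4,0],0],
  [[1.7,3.4,0],0],
  [[1.7,3.4,0],0],
  [[1.6,3.4,0],0],
  [[0,2.9,0],0],
  [[0,0,0],0],
  [[0,0,0],0],
])

```text
time: 43.78
tcp_pos: [0.5443, 0.3877, 0.4459]
eef_rot: [0.999, -0.032, -0.001, 0.001]
force: [-0.2, -0.8, 0.2]
width: 0.0006
grip_force: 0.0
```

Run:
```python
from h import *
np.set_printoptions(precision=4,suppress=True)
s=robot.state();print(s["tcp_pos"],2*np.arctan2(s["eef_rot"][1],s["eef_rot"][0]))
# black ball in stored top & wrist views: measure ON tip
t=load("t10.npy");im=t["img"].astype(int)
m=(im.sum(2)<90).astype(np.uint8);r=np.zeros_like(m);r[195:250,105:150]=1
c=max(cv2.findContours(m*r,0,1)[0],key=cv2.contourArea);(x,y),q=cv2.minEnclosingCircle(c);print(x,y,q,onz(t,(x,y),.09))
w=load("w5.npy");print(tri(t,(x,y),w,(98.5,131)))
```

```text
[0.5443 0.3877 0.4459] -0.06430748701771528
121.79268646240234 219.4512176513672 4.096822738647461 [0.4851 0.3899 0.09  ]
(array([0.4853, 0.3917, 0.085 ]), np.float64(0.00023286440048109414))
```

Request:
carry_out([
  [[0,0.3,-4],0],
  [[0,0,-4],0],
  [[0,0,-4],0],
  [[0,0,-3.5],0],
  [[0,0,-2],0],
  [[0,0,-0.7],0],
  [[0,0,0],0],
  [[0,0,0],0],
])

```text
time: 44.45
tcp_pos: [0.5451, 0.3891, 0.2664]
eef_rot: [0.999, -0.033, 0.0, -0.0]
force: [0.1, -0.5, 0.4]
width: 0.0007
grip_force: 0.0
```

Request:
carry_out([
  [[-2,0,0],0],
  [[-1.5,0,0],0],
  [[-1.5,0,0],0],
  [[-1.5,0,0],0],
  [[-1.2,0,0],0],
  [[-0.8,0,0],0],
  [[0,0,0],0],
  [[0,0,0],0],
])

```text
time: 45.12
tcp_pos: [0.46, 0.3896, 0.2659]
eef_rot: [0.999, -0.033, 0.0, -0.0]
force: [-0.1, 0.2, 0.1]
width: 0.0003
grip_force: 0.0
```

Request:
carry_out([
  [[-0.3,0,0],0],
  [[-0.3,0,0],0],
  [[0,0,0],0],
  [[0,0,0],0],
])

```text
time: 45.45
tcp_pos: [0.4539, 0.3895, 0.2651]
eef_rot: [0.999, -0.033, -0.0, 0.0]
force: [0.4, 0.1, -0.3]
width: 0.0008
grip_force: 0.0
```

Request:
carry_out([
  [[-0.2,0,0],0],
  [[-0.1,0,0],0],
  [[0,0,0],0],
  [[0,0,0],0],
])

```text
time: 45.78
tcp_pos: [0.4507, 0.3895, 0.2652]
eef_rot: [0.999, -0.033, -0.0, 0.0]
force: [0.9, -0.1, -0.4]
width: 0.0007
grip_force: 0.1
```

Request:
carry_out([
  [[-0.3,0,0],0],
  [[0,0,0],0],
  [[0,0,0],0],
])

```text
time: 46.03
tcp_pos: [0.4476, 0.3895, 0.2652]
eef_rot: [0.999, -0.033, -0.0, 0.0]
force: [0.3, -0.0, 1.0]
width: -0.0
grip_force: 0.0
```

Request:
carry_out([
  [[-0.3,0,0],0],
  [[0,0,0],0],
  [[0,0,0],0],
])

```text
time: 46.28
tcp_pos: [0.4447, 0.3895, 0.2653]
eef_rot: [0.999, -0.033, 0.0, -0.0]
force: [1.3, 1.3, 0.7]
width: 0.001
grip_force: 0.2
```

Request:
carry_out([
  [[2,0,0],0],
  [[2,0,2],0],
  [[2,-2,4],0],
  [[0,-4,0],0],
  [[0,-4,0],0],
  [[0,-4,0],0],
  [[0,-4,0],0],
  [[0,0,0],0],
])

```text
time: 46.95
tcp_pos: [0.5013, 0.2072, 0.3192]
eef_rot: [0.999, -0.035, -0.001, 0.001]
force: [1.0, -0.3, -0.7]
width: 0.0005
grip_force: 0.0
```

```bash
cat > ball.py <<'E'
from h import *
np.set_printoptions(precision=4,suppress=True)
print(robot.state()["tcp_pos"])
t=cam("top");np.save("t16.npy",t);s=cam("scene")
def blob(d,c,h):
    im=d["img"].astype(int);m=(im.sum(2)<90).astype(np.uint8);r=np.zeros_like(m);r[c[1]-h:c[1]+h,c[0]-h:c[0]+h]=1
    for q in cv2.findContours(m*r,0,1)[0]:
        if cv2.contourArea(q)>12: (x,y),k=cv2.minEnclosingCircle(q);yield x,y,k
for n,d in(("now",t),("t0",load("top0.npy")),("on",load("t10.npy"))):
    for b in blob(d,(122,230),28): print(n,b,onz(d,b[:2],.088))
for n,d in(("now",s),("s0",load("scene0.npy")),("on",load("s10.npy"))):
    for b in blob(d,(361,172),25): print("scene",n,b)
E
python3 ball.py
```

```text
[0.5013 0.2072 0.3192]
t0 (119.0, 242.0, 4.472236156463623) [0.4235 0.3973 0.088 ]
on (121.79268646240234, 219.4512176513672, 4.096822738647461) [0.4851 0.3906 0.088 ]
scene now (359.5, 167.5, 2.9155757427215576)
scene now (346.0, 149.5, 10.111974716186523)
scene s0 (360.5, 167.5, 2.9155757427215576)
scene on (369.0, 180.3000030517578, 3.448286294937134)
```

Run:
```python
from h import *
a=load("t10.npy")["img"];
for f in("t14.npy","t16.npy"):
    b=load(f)["img"];print(f,[int(np.abs(a[r].astype(int)-b[r].astype(int)).mean()) for r in(np.s_[192:203,246:262],np.s_[188:203,265:300])])
b=load("t16.npy")["img"].astype(int);t=load("t16.npy");p=proj(t,[[.5164,-.3664,.03]])[0];x,y=map(int,p);q=b[y-16:y+16,x-16:x+16]
m=((q[...,0]-q[...,2]>40)).astype(np.uint8);print(p,"knob px",m.sum(),[cv2.contourArea(c) for c in cv2.findContours(m,0,1)[0]])
print(robot.finish_job())
```

```text
t14.npy [24, 31]
t16.npy [6, 5]
[387.50221072 206.71864911] knob px 228 [0.0, 0.5, 0.5, 67.0, 102.5]
the job is handed in; nothing more can be done
None
```

The job is handed in: all four knobs are in the pan on the middle of the mat, the gate is shut, the extractor is off and the offcut is in the scrap box, each checked in the camera images; I have not seen a verdict.

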